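# Load the ink pot shaker, close its gate with the T-handle and start it

### The job

Stand every ink pot in its own nest of the shaker, fully down, with its label facing the reader bar, and with the T-handle seated right down on the square spindle turn it clockwise until the gate is shut on the loaded pots. Then take the handle off, put it back fully down on its storage pin and only then press the start button. Do not start the shaker with the gate open or the handle off its pin, and leave the knife, roller and brush where they lie.

Things in the scene. Friction and masses are not known exactly. Their poses are not given: they have to be found in the camera images.
- shaker: fixed bench shaker for pots, 160 x 504 mm; origin under its centre, +x away from its front towards the reader bar, +y along it to the control panel, z up. An aluminium tray, top 70 mm above the table, has four nests in a row. Behind them the black reader bar, 16 mm thick, top 16 mm above the tray, face 32 mm from the nest centres, an amber window for each nest; before them the gate
- pot1_center (a point): ink pot (may be absent): upright closed cylinder, 58 mm in diameter, 50 mm tall, about 0.14 kg, white with a flush grey lid. A bar-code label covers 75 degrees of its side; a paper seal strip 11 mm wide runs from the label's middle up over the rim to the middle of the lid, to be seen from above. Point: its centre, 25 mm above its underside; +x out through the label, +z up
- pot1_label (a point): middle of the label of pot1, on the pot's side 29 mm from its axis, 25 mm above its underside
- pot2_center (a point): ink pot (may be absent): upright closed cylinder, 58 mm in diameter, 50 mm tall, about 0.14 kg, white with a flush grey lid. A bar-code label covers 75 degrees of its side; a paper seal strip 11 mm wide runs from the label's middle up over the rim to the middle of the lid, to be seen from above. Point: its centre, 25 mm above its underside; +x out through the label, +z up
- pot2_label (a point): middle of the label of pot2, on the pot's side 29 mm from its axis, 25 mm above its underside
- pot3_center (a point): ink pot (may be absent): upright closed cylinder, 58 mm in diameter, 50 mm tall, about 0.14 kg, white with a flush grey lid. A bar-code label covers 75 degrees of its side; a paper seal strip 11 mm wide runs from the label's middle up over the rim to the middle of the lid, to be seen from above. Point: its centre, 25 mm above its underside; +x out through the label, +z up
- pot3_label (a point): middle of the label of pot3, on the pot's side 29 mm from its axis, 25 mm above its underside
- pot4_center (a point): ink pot (may be absent): upright closed cylinder, 58 mm in diameter, 50 mm tall, about 0.14 kg, white with a flush grey lid. A bar-code label covers 75 degrees of its side; a paper seal strip 11 mm wide runs from the label's middle up over the rim to the middle of the lid, to be seen from above. Point: its centre, 25 mm above its underside; +x out through the label, +z up
- pot4_label (a point): middle of the label of pot4, on the pot's side 29 mm from its axis, 25 mm above its underside
- nest1 (a point): one of four equal round recesses in a row, 84 mm apart: 62 mm wide, 6 mm deep; any pot fits any nest. Point: centre of its floor, 64 mm above the table; +x to the reader bar, +y along the row to the control panel, +z up. Reader bar and gate rise 22 mm above this floor on either side: hold the pot above that
- nest2 (a point): one of four equal round recesses in a row, 84 mm apart: 62 mm wide, 6 mm deep; any pot fits any nest. Point: centre of its floor, 64 mm above the table; +x to the reader bar, +y along the row to the control panel, +z up. Reader bar and gate rise 22 mm above this floor on either side: hold the pot above that
- nest3 (a point): one of four equal round recesses in a row, 84 mm apart: 62 mm wide, 6 mm deep; any pot fits any nest. Point: centre of its floor, 64 mm above the table; +x to the reader bar, +y along the row to the control panel, +z up. Reader bar and gate rise 22 mm above this floor on either side: hold the pot above that
- nest4 (a point): one of four equal round recesses in a row, 84 mm apart: 62 mm wide, 6 mm deep; any pot fits any nest. Point: centre of its floor, 64 mm above the table; +x to the reader bar, +y along the row to the control panel, +z up. Reader bar and gate rise 22 mm above this floor on either side: hold the pot above that
- gate (a joint): the gate, an aluminium bar along the whole row on its front side, top 16 mm above the tray, slides towards the pots, m: 0 wide open (its face 58 mm from the nest centres), 0.027 shut (31 mm). Moved only by the spindle
- handle_grip (a point): loose steel T-handle, 60 mm high, 0.22 kg: cross bar 80 mm long (its x), 14 wide (y), 16 high; under it a stem 14 mm thick, 14 long; at the foot a hub 30 x 30 mm, 30 high, with an 18 mm square bore 29 deep, open below, its sides parallel to hub and cross bar. Point: middle of the cross bar, 52 mm above the bore's mouth. Starts on its storage pin at any angle
- spindle_seat (a point): upright spindle on the tray beyond nest 1: 16 mm square shaft 22 mm high, 6 mm conical tip above, on a 34 mm round shoulder. Point: on its axis at the shoulder's top, 82 mm above the table, where the mouth of the seated handle's bore rests; z up, x and y square to the flats and turning with it. The bore has 1 mm play a side (0.12 rad) and fits any of four ways round
- spindle (a joint): turn of the spindle, rad, growing clockwise seen from above: 0 gate wide open, 2.0 (end stop) gate shut; drives the gate by rack and pinion, 13.5 mm per rad, friction about 0.1 N m, stays where it is left; turns with the handle once the bore's play is taken up
- pin_seat (a point): storage pin of the handle, at the back of the grey control panel beyond nest 4: round, 14 mm thick, 22 mm high, 6 mm conical tip above, on a 32 mm shoulder. Point: on its axis at the shoulder's top, 82 mm above the table, where the mouth of the stored handle's bore rests; axes as the shaker's. The handle may sit on it at any angle
- start_top (a point): start button at the front of the control panel, 83 mm nearer the robot than the pin: round, 26 mm in diameter, pressed straight down, springs back. Point: centre of its top
- start (a joint): travel of the start button, m: 0 released, 0.006 fully down (about 5 N); the shaker starts at 0.004
- knife: snap-off knife lying on the felt, 130 mm long; not to be disturbed
- roller: paint roller lying on the felt, 240 mm long; not to be disturbed
- brush: paint brush lying on the felt; not to be disturbed
Things that resemble listed ones, but are neither listed nor needed, are in the scene too. Leave any orange or red look-alike of the part that bears pot4_center alone.

How it is judged:
By the outcome, as a careful person would: the job done as asked, in the order asked, and still so for the second after the job is handed in, with the robot touching nothing.
Of pot1, pot2, pot3, pot4 only 2 to 4 are there at a start; the rules pass over those that are not, and their reading is None.
At some moment in a run one of pot1, pot2, pot3, pot4 may be knocked a few centimetres aside while the robot is not near it.
It also fails if it takes over 210 s, if anything falls off the work surface, if the arm or the gripper's body presses on something with over 40 N, if the wrist force passes 120 N, or if a joint passes its speed limit or range.

### The arm

A 7-joint arm with a two-finger parallel gripper is mounted at the origin on the work surface. World frame = base frame: x ahead of the robot, y to its left, z up, the work surface at z = 0. Lengths are in mm, angles in rad, forces in N, time in s.
With the tool pointing down it reaches from about 400 to 875 mm from the base axis. Payload 4.4 kg.
Tool frame: the origin (TCP) lies at the very end of the fingers, on their centre line; the grasp point (between the pads) lies 19 mm behind it; z points along the fingers, y is the line along which they close (so a half turn about z gives the same grasp; the last joint's range is limited). The gripper opens to 85 mm and grips with 20 to 120 N. Pads are 22 mm wide; open, the fingers measure 114 mm over their backs; the gripper's body (76 mm by 85 mm) begins 54 mm behind the grasp point. The pads swing forward as they close: fully open they stand 13 mm farther back than shut.
Start: joints at [1.145, 0.628, 0.038, 1.517, -0.027, 0.996, -0.02], TCP at [228.885, -608.383, 231.313] pointing down, gripper open.
Joint ranges: [-3.06, 3.06], [-0.37, 2.12], [-1.25, 1.32], [0.18, 2.47], [-1.1, 4.24], [0.23, 1.98], [-2.94, 2.94]. Speed limits (rad/s): [2.57, 2.57, 3.14, 3.14, 3.14, 3.14, 3.14].

### API

Orientations are given as [roll, pitch, yaw] about the fixed x, y, z axes, in that order (R = Rz(yaw) Ry(pitch) Rx(roll)).
In Python, from cell import monitor, viewer, workorder gives the robot as it stands.
- The arm moves only by the tool arm_command, never from a script. Its argument "series" is one flat list of numbers, 5 for each row, row after row: the opening in per cent of the stroke, from 0 (shut) to 100 (fully open), then the shift along the tool's x, y, z in cm, then the turn about the tool's z in degrees. In form: [claw, x, y, z, roll, claw, x, y, z, roll, ...]. A call has exactly 5 rows; each row is the pose to reach, as a shift and turn from the pose commanded when the call began, along the tool's axes at that moment; what a row does not reach only later rows make up. A row lasts 1/12 s, in which the tool goes at most 41.7 mm and 7.16 degrees, less where a joint would pass 70% of its speed; a pose out of reach is approached as far as the arm can. A call with a gripper value outside its range is refused whole. The fingers move at their own pace and stop on an object; the grip force is fixed at half the most. Time passes only in rows, so rows that repeat a pose let the fingers close, or fill a call up. It gives the time, the measured TCP pose, the force, the opening and the grip force at its end, in the units of the state.
- monitor.read_state(): the state, without advancing time (a new reading comes with each control period).
- viewer.get_image(name): name is "scene" or "top" or "wrist"; returns (picture, depth): 384x512x3 uint8, red, green, blue; 384x512 float32, mm along the optical axis (not along the pixel's ray), 0 where there is no reading.
- viewer.camera_model(name): a dict with "mtx" (3x3 intrinsics, pixels), "dist_coeffs" ([k1, k2, p1, p2, k3] as OpenCV has them; the pictures are not rectified), "R" (3x3) and "t" (3): a world point X has camera coordinates R X + t. Camera axes: x right, y down, z forward; pixel columns grow to the right and rows downward; lengths in mm; the calibration is good to about 2 mm. A picture is of the moment at which its call begins: read the wrist's pose just before it. camera_model takes no time and is no camera call; for the wrist camera it gives the pose at the moment of the call.
- workorder.finish_job(): hands the job in; it is judged then, once.
The state is a dict: "clock": time; "qpos": joint angles; "qd": joint speeds; "tau": joint torques, N m; "eef_pos": TCP position; "tool_rot": TCP orientation; "force": force on the tool from outside, world axes, zero at the start; "torque": the same for the moment, N m; "width": finger opening in mm; "gripper_force": force on a finger pad.
Only numpy, scipy, OpenCV 4.12 (cv2) and the standard library are available. Lean on these libraries where they do the work, as an engineer would, in place of code of your own. Each camera call takes 0.05 s, during which the arm holds its last target. There are 200 camera calls.

## Working session

There is one attempt and no reset: what is moved stays moved. The work goes in short steps, Python scripts to look and compute and a tool call to move; the robot and the scene stay as the last step left them, time stands still between calls to the robot, and variables do not carry over. Pictures are saved under pics/ and viewed, at most 18 in all, crops included, and the job is handed in when it is done.

Besides the shell and the picture viewer there is one more tool, called after ">>>" by a JSON object that holds its "method" and its "body", one argument or row to a line. arm_command: Moves the arm, as the interface text tells. Its arguments: {"type":"object","properties":{"series":{"type":"array","items":{"type":"number"}}},"required":["series"]}

```bash
mkdir -p pics; ls
cat > h.py <<'E'
import numpy as np, cv2
from cell import monitor, viewer, workorder
def shot(n,save=None):
    m=viewer.camera_model(n); p,d=viewer.get_image(n)
    if save: cv2.imwrite('pics/'+save+'.png',p[:,:,::-1])
    return p,d,{k:np.array(v,float) for k,v in m.items()}
def onplane(m,uv,z):
    uv=np.array(uv,float).reshape(-1,1,2)
    n=cv2.undistortPoints(uv,m['mtx'],m['dist_coeffs']).reshape(-1,2)
    r=np.c_[n,np.ones(len(n))]@m['R']; c=-m['R'].T@m['t']
    return c+r*((z-c[2])/r[:,2])[:,None]
def proj(m,X):
    return cv2.projectPoints(np.array(X,float).reshape(-1,1,3),cv2.Rodrigues(m['R'])[0],m['t'],m['mtx'],m['dist_coeffs'])[0].reshape(-1,2)
def cloud(m,d):
    v,u=np.mgrid[:d.shape[0],:d.shape[1]]
    n=cv2.undistortPoints(np.c_[u.ravel(),v.ravel()].astype(float).reshape(-1,1,2),m['mtx'],m['dist_coeffs']).reshape(-1,2)
    X=(np.c_[n,np.ones(len(n))]*d.reshape(-1,1)-m['t'])@m['R']
    return X.reshape(d.shape+(3,))
E
python3 - <<'E'
from h import *
for n in('top','scene','wrist'):
    p,d,m=shot(n,n+'0'); print(n,-m['R'].T@m['t'],m['mtx'][0,0],m['R'][2],m['dist_coeffs'])
print(monitor.read_state())
E
```

```text
pics
top [ 375.41772753  -14.80063669 1275.86008707] 415.30532507498765 [ 1.45218832e-01 -4.83614394e-04 -9.89399443e-01] [-0.02324282  0.          0.          0.          0.        ]
scene [1331.77370905 -752.18468958  831.71331296] 412.5004587227429 [-0.60347821  0.5863143  -0.54041612] [0.03732167 0.         0.         0.         0.        ]
wrist [ 294.82257842 -583.90762008  372.64366938] 336.0689294825241 [-0.25996361 -0.09727481 -0.96070627] [0.00504747 0.         0.         0.         0.        ]
{'clock': 0.15, 'qpos': array([ 1.14517443,  0.62910554,  0.03842614,  1.51812912, -0.02700695,
        0.99629312, -0.02001251]), 'qd': array([-0.00016692, -0.00156227, -0.00042984, -0.00311284, -0.00136475,
       -0.00080771, -0.00120544]), 'tau': array([ 1.25259499e-03, -5.63794792e+01,  1.22776799e+00, -1.93647212e+01,
        1.12035713e-02,  7.47697719e-03, -3.10922914e-06]), 'eef_pos': array([ 228.75127786, -607.92123055,  230.6210878 ]), 'tool_rot': array([-3.14017423e+00, -1.41541467e-05,  3.59823812e-01]), 'force': array([-0.67769699, -0.28186882,  1.02412693]), 'torque': array([ 0.00175063, -0.00898319,  0.00722994]), 'gripper_force': 0.0, 'width': 85.17809844088235}
```

View pics/top0.png

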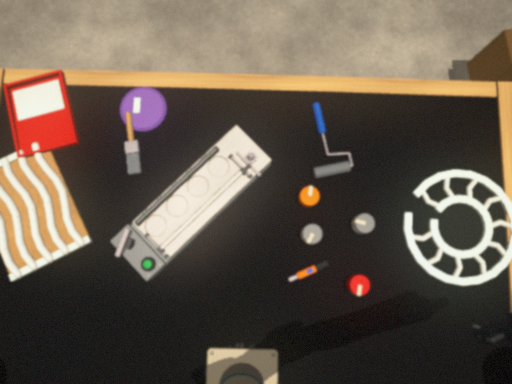

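View pics/scene0.png

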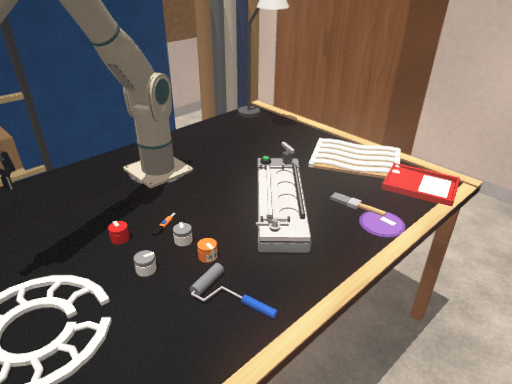

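Run:
```python
from h import *
p,d,m=shot('top')
hsv=cv2.cvtColor(p,cv2.COLOR_RGB2HSV)
cr=lambda a,b,c,e,k:cv2.resize(p[b:e,a:c],None,fx=k,fy=k,interpolation=cv2.INTER_CUBIC)
A=cr(105,118,285,288,3); B=cr(285,175,385,305,4)
B=cv2.copyMakeBorder(B,0,max(0,A.shape[0]-B.shape[0]),0,0,0)[:A.shape[0]] if 1 else B
cv2.imwrite('pics/crA.png',A[:,:,::-1]); cv2.imwrite('pics/crB.png',B[:,:,::-1])
X=cloud(m,d)
g=((X[...,2]>35)&(X[...,2]<75)).astype(np.uint8)
n,l,s,c=cv2.connectedComponentsWithStats(g)
for i in range(1,n):
    if s[i,4]>80: print(s[i],c[i].round(1),X[l==i].mean(0).round(0),np.median(p[l==i],0))
print(onplane(m,[[312,234],[363,223],[148,264]],50).round())
```

```text
[ 110  125  162  156 7136] [193.1 203. ] [524. 156.  67.] [237. 227. 210.]
[300 186  20  20 301] [309.6 195.7] [ 556. -187.   49.] [242. 152.  37.]
[353 214  21  19 312] [363.6 223.1] [ 478. -348.   49.] [169.  163.5 153. ]
[303 224  20  20 309] [312.2 233.7] [ 443. -196.   50.] [175. 169. 158.]
[349 275  21  21 326] [358.6 284.8] [ 298. -332.   49.] [238.5  56.   48. ]
[220 365  45  19 153] [242.9 370.2] [55. -3. 55.] [68. 62. 53.]
[[ 442. -195.   50.]
 [ 478. -346.   50.]
 [ 342.  282.   50.]]
```

View pics/crA.png

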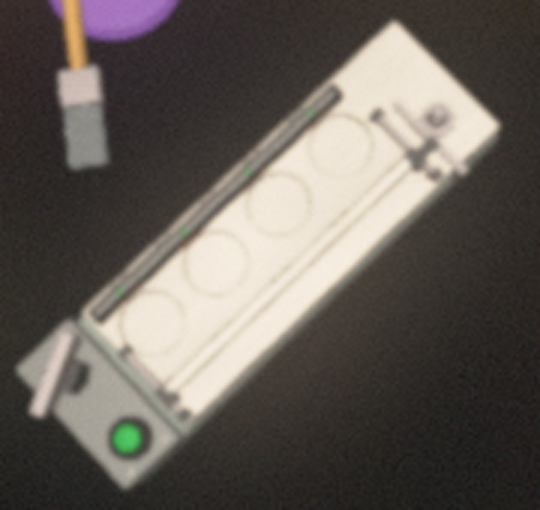

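View pics/crB.png

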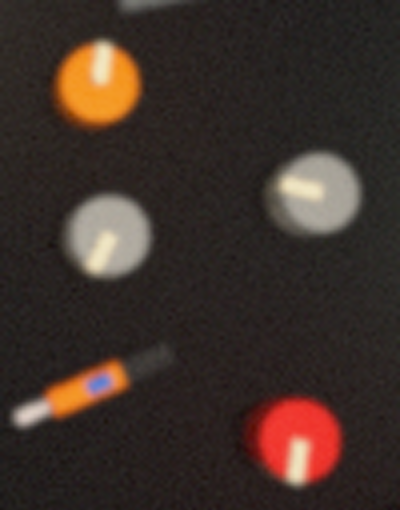

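```bash
cat >> h.py <<'E'
def pots(p,m,zl=50):
    """grey lids + strip: returns centre px, world centre, strip yaw"""
    hsv=cv2.cvtColor(p,cv2.COLOR_RGB2HSV)
    return hsv
def strip(p,m,c,z=50,r0=5,r1=26):
    """sample ring on lid plane around world centre c; yaw of the bright strip"""
    a=np.radians(np.arange(0,360,2)); g=cv2.cvtColor(p,cv2.COLOR_RGB2GRAY).astype(np.float32)
    prof=0
    for r in np.arange(12,r1,1.5):
        q=proj(m,np.c_[c[0]+r*np.cos(a),c[1]+r*np.sin(a),np.full(len(a),z)]).astype(np.float32)
        prof=prof+cv2.remap(g,q[:,:1],q[:,1:],cv2.INTER_LINEAR).ravel()
    w=np.clip(prof-np.median(prof)-0.35*(prof.max()-np.median(prof)),0,None)
    k=np.argmax(cv2.blur(np.tile(w,3)[None],(9,1))[0][180:360]); dl=(np.degrees(a)-2*k+180)%360-180
    w=w*(abs(dl)<40)
    return np.angle((w*np.exp(1j*a)).sum())
E
python3 - <<'E'
from h import *
p,d,m=shot('top')
q=np.array([(152,322),(215,263),(279,203),(341,146)])/3-1/3+[105,118]
N=onplane(m,q,70); print(N.round(1)); v=N[0]-N[3]; print('yaw of +y',np.degrees(np.arctan2(v[1],v[0])),np.linalg.norm(v)/3)
for c in([443,-195.5],[478,-347]): print(c,strip(p,m,c))
print(onplane(m,[[147.5,264]],90), onplane(m,np.array([[437,118]])/3-1/3+[105,118],110), onplane(m,np.array([[55,368]])/3-1/3+[105,118],142))
p,d,m=shot('wrist'); s=monitor.read_state(); T=s['eef_pos']; print('cam rel',-m['R'].T@m['t']-T)
E
```

```text
[[454.6 263.1  70. ]
 [513.8 205.1  70. ]
 [574.7 145.4  70. ]
 [633.4  86.8  70. ]]
yaw of +y 135.40684654177667 83.6809274926438
[443, -195.5] 2.6503665446425124
[478, -347] 1.2086579151582624
[[342.84956438 274.04860502  90.        ]] [[654.76034742  -7.47033634 110.        ]] [[405.80155313 332.01318015 142.        ]]
cam rel [ 66.06908104  24.12648341 142.0341336 ]
```

```bash
cat >> h.py <<'E'
def plan(*wps, start=None):
    """wps (x,y,z,yaw deg); prints per-call shift (cm) and turn (deg) from previous pose"""
    if start is None:
        s=monitor.read_state(); start=[*s['eef_pos'],np.degrees(s['tool_rot'][2])]
    a=start; print('at',np.round(a,1))
    for b in wps:
        d=np.subtract(b,a); y=np.radians(a[3]); c,s=np.cos(y),np.sin(y)
        t=(-d[3]+180)%360-180
        print('->',np.round(b,1),'cm %.2f %.2f %.2f deg %.1f'%((c*d[0]+s*d[1])/10,(s*d[0]-c*d[1])/10,-d[2]/10,t),'rows %.1f'%max(np.linalg.norm(d[:3])/41.7,abs(t)/7.16)); a=b
E
python3 -c "
from h import *
plan((350,-480,200,45),(478,-347,170,69.2))"
```

```text
at [ 228.8 -608.2  231.    20.6]
-> [ 350 -480  200   45] cm 15.86 -7.73 3.10 deg -24.4 rows 4.3
-> [ 478.  -347.   170.    69.2] cm 18.46 -0.35 3.00 deg -24.2 rows 4.5
```

>>> {"method": "arm_command", "body": {
  "series": [100, 3.2, -1.55, 0.6, -4.9, 100, 6.4, -3.1, 1.2, -9.8, 100, 9.6, -4.65, 1.9, -14.6, 100, 12.7, -6.2, 2.5, -19.5, 100, 15.86, -7.73, 3.1, -24.4]
}}

```text
clock: 0.72
eef_pos: [350.9, -478.9, 200.1]
tool_rot: [3.141, -0.0, 0.79]
force: [0.5, -0.2, 0.4]
width: 85.0
gripper_force: 0.0
```

>>> {"method": "arm_command", "body": {
  "series": [100, 3.7, -0.07, 0.6, -4.8, 100, 7.4, -0.14, 1.2, -9.7, 100, 11.1, -0.2, 1.8, -14.5, 100, 14.8, -0.3, 2.4, -19.4, 100, 18.46, -0.35, 3.0, -24.2]
}}

```text
clock: 1.13
eef_pos: [479.2, -345.7, 170.2]
tool_rot: [3.141, 0.0, 1.212]
force: [-0.4, -0.7, -0.0]
width: 85.6
gripper_force: 0.0
```

>>> {"method": "arm_command", "body": {
  "series": [100, 0, 0, 0, 0, 100, 0, 0, 0, 0, 100, 0, 0, 0, 0, 100, 0, 0, 0, 0, 100, 0, 0, 0, 0]
}}

```text
clock: 1.55
eef_pos: [476.9, -348.8, 170.5]
tool_rot: [-3.142, 0.001, 1.205]
force: [0.5, 1.0, -0.2]
width: 85.2
gripper_force: 0.0
```

```bash
cat >> h.py <<'E'
def lids(p,d,m,z=50,tol=6):
    X=cloud(m,d); g=((abs(X[...,2]-z)<tol)&(d>0)).astype(np.uint8)
    n,l,s,c=cv2.connectedComponentsWithStats(g); out=[]
    for i in range(1,n):
        if s[i,4]<150: continue
        ct=max(cv2.findContours((l==i).astype(np.uint8),0,1)[0],key=len).reshape(-1,2)
        Q=onplane(m,ct,z)[:,:2].astype(np.float32)
        (c0,r)=cv2.minEnclosingCircle(Q)
        if not 22<r<36: continue
        e=cv2.fitEllipse(Q)
        out.append((e[0],r,e[1])); print('lid',np.round(e[0],1),'enc',np.round(c0,1),r,'axes',np.round(e[1],1),'strip deg',np.degrees(strip(p,m,e[0],z)).round(1),'rgb',np.median(p[l==i],0))
    return out
E
python3 - <<'E'
from h import *
p,d,m=shot('wrist','w1'); lids(p,d,m); print(monitor.read_state()['eef_pos'])
p,d,m=shot('top'); lids(p,d,m)
E
```

```text
lid [ 440.7 -209.1] enc [ 443.9 -198.3] 30.118318557739258 axes [31.5 62.3] strip deg 137.5 rgb [180. 174. 161.]
lid [ 479.4 -352.2] enc [ 479.2 -351.7] 29.440134048461914 axes [56.1 57.4] strip deg 13.1 rgb [253. 252. 247.]
lid [ 300.8 -335.7] enc [ 300.  -335.6] 31.69684600830078 axes [56.  60.6] strip deg 175.4 rgb [255.   49.5  36.5]
[ 477.06692503 -348.64015104  170.47428147]
lid [ 556.2 -187.5] enc [ 556.7 -187.1] 29.505163192749023 axes [54.8 56.7] strip deg -4.0 rgb [245. 155.  37.]
lid [ 478.4 -348.9] enc [ 478.  -348.6] 29.293521881103516 axes [54.6 55.9] strip deg 67.4 rgb [170. 165. 155.]
lid [ 443.1 -196.3] enc [ 442.9 -195.9] 29.153535842895508 axes [55.1 55.4] strip deg 148.9 rgb [100.  96.  91.]
lid [ 297.8 -332.5] enc [ 297.2 -332.6] 29.29051399230957 axes [54.  56.4] strip deg 178.8 rgb [241.  57.  49.]
```

View pics/w1.png

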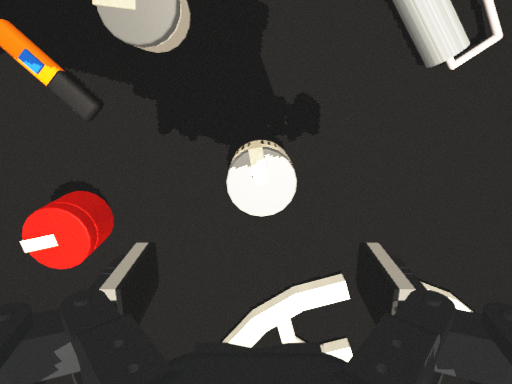

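Run:
```python
from h import *
p,d,m=shot('wrist'); c=(479.4,-352.0)
a=np.radians(np.arange(20,124,4))
for r in(22,26,28):
    q=proj(m,np.c_[c[0]+r*np.cos(a),c[1]+r*np.sin(a),np.full(len(a),50.)]).astype(np.float32)
    s=cv2.remap(p,q[:,:1],q[:,1:],cv2.INTER_LINEAR)[:,0].astype(int); print(r,[tuple(x[[0,2]]) for x in s])
t,_,mt=shot('top')
for r0 in(0,1,2): print([np.degrees(strip(t,mt,(478.3+e,-348.9+f))).round(1) for e in(-1,1) for f in(-1,1)])
```

```text
22 [(np.int64(254), np.int64(250)), (np.int64(254), np.int64(250)), (np.int64(254), np.int64(250)), (np.int64(254), np.int64(250)), (np.int64(254), np.int64(250)), (np.int64(254), np.int64(251)), (np.int64(254), np.int64(250)), (np.int64(254), np.int64(251)), (np.int64(254), np.int64(251)), (np.int64(254), np.int64(250)), (np.int64(254), np.int64(251)), (np.int64(253), np.int64(244)), (np.int64(251), np.int64(222)), (np.int64(252), np.int64(226)), (np.int64(252), np.int64(224)), (np.int64(251), np.int64(222)), (np.int64(250), np.int64(217)), (np.int64(249), np.int64(216)), (np.int64(234), np.int64(196)), (np.int64(176), np.int64(156)), (np.int64(176), np.int64(156)), (np.int64(174), np.int64(157)), (np.int64(174), np.int64(158)), (np.int64(173), np.int64(155)), (np.int64(173), np.int64(153)), (np.int64(177), np.int64(159))]
26 [(np.int64(254), np.int64(250)), (np.int64(254), np.int64(250)), (np.int64(254), np.int64(250)), (np.int64(251), np.int64(244)), (np.int64(254), np.int64(250)), (np.int64(189), np.int64(170)), (np.int64(194), np.int64(176)), (np.int64(178), np.int64(162)), (np.
[... 926 characters left out ...]
, (np.int64(123), np.int64(109)), (np.int64(235), np.int64(192)), (np.int64(245), np.int64(205)), (np.int64(246), np.int64(210)), (np.int64(243), np.int64(201)), (np.int64(246), np.int64(209)), (np.int64(248), np.int64(214)), (np.int64(121), np.int64(108)), (np.int64(125), np.int64(112)), (np.int64(128), np.int64(113)), (np.int64(116), np.int64(105)), (np.int64(130), np.int64(115)), (np.int64(115), np.int64(103)), (np.int64(138), np.int64(119)), (np.int64(153), np.int64(132))]
[np.float64(62.9), np.float64(60.3), np.float64(72.6), np.float64(71.2)]
[np.float64(62.9), np.float64(60.3), np.float64(72.6), np.float64(71.2)]
[np.float64(62.9), np.float64(60.3), np.float64(72.6), np.float64(71.2)]
```

```bash
python3 -c "
from h import *
plan((479.2,-351.2,60,78.5),(479.2,-351.2,28,78.5))"
```

```text
at [ 477.6 -347.9  170.5   69.1]
-> [ 479.2 -351.2   60.    78.5] cm -0.25 0.26 11.05 deg -9.4 rows 2.7
-> [ 479.2 -351.2   28.    78.5] cm 0.00 0.00 3.20 deg 0.0 rows 0.8
```

>>> {"method": "arm_command", "body": {
  "series": [100, -0.1, 0.1, 2.2, -3, 100, -0.15, 0.15, 4.4, -6, 100, -0.2, 0.2, 6.6, -9.4, 100, -0.25, 0.26, 8.9, -9.4, 100, -0.25, 0.26, 11.0, -9.4]
}}

```text
clock: 2.17
eef_pos: [479.4, -350.9, 59.3]
tool_rot: [3.141, -0.0, 1.371]
force: [-0.2, 0.2, 0.6]
width: 85.2
gripper_force: 0.0
```

>>> {"method": "arm_command", "body": {
  "series": [100, 0, 0, 1, 0, 100, 0, 0, 2, 0, 100, 0, 0, 3.2, 0, 100, 0, 0, 3.2, 0, 100, 0, 0, 3.2, 0]
}}

```text
clock: 2.58
eef_pos: [479.7, -350.4, 28.3]
tool_rot: [-3.141, -0.0, 1.372]
force: [0.3, -0.1, 0.4]
width: 85.7
gripper_force: 0.0
```

>>> {"method": "arm_command", "body": {
  "series": [60, 0, 0, 0, 0, 50, 0, 0, 0, 0, 40, 0, 0, 0, 0, 40, 0, 0, 0, 0, 40, 0, 0, 0, 0]
}}

```text
clock: 3.0
eef_pos: [480.4, -350.9, 29.8]
tool_rot: [3.14, 0.001, 1.372]
force: [-0.9, 0.4, 5.2]
width: 56.0
gripper_force: 63.2
```

>>> {"method": "arm_command", "body": {
  "series": [40, 0, 0, 0, 0, 40, 0, 0, 0, 0, 40, 0, 0, 0, 0, 40, 0, 0, 0, 0, 40, 0, 0, 0, 0]
}}

```text
clock: 3.42
eef_pos: [480.4, -350.9, 29.8]
tool_rot: [3.14, 0.001, 1.372]
force: [-0.1, 0.0, 6.6]
width: 55.7
gripper_force: 63.2
```

>>> {"method": "arm_command", "body": {
  "series": [40, 0, 0, -1, 0, 40, 0, 0, -3, 0, 40, 0, 0, -6, 0, 40, 0, 0, -9.5, 0, 40, 0, 0, -13, 0]
}}

```text
clock: 3.83
eef_pos: [479.1, -350.0, 160.2]
tool_rot: [-3.141, -0.0, 1.372]
force: [-0.0, 0.2, -1.0]
width: 55.8
gripper_force: 63.8
```

>>> {"method": "arm_command", "body": {
  "series": [40, 0, 0, -2, 0, 40, 0, 0, -3, 0, 40, 0, 0, -3, 0, 40, 0, 0, -3, 0, 40, 0, 0, -3, 0]
}}

```text
clock: 4.25
eef_pos: [478.5, -349.8, 186.7]
tool_rot: [-3.139, -0.001, 1.372]
force: [-0.1, 0.1, -1.5]
width: 55.9
gripper_force: 63.9
```

Run:
```python
from h import *
s=monitor.read_state(); print(s['eef_pos'],s['width'],s['force'])
p,d,m=shot('wrist','w2'); T=s['eef_pos']; lids(p,d,m,T[2]+22,8)
print(T)
plan((580,-200,200,60),(600,-60,200,45.4),(633,87,200,45.4))
```

```text
[ 478.49646073 -349.79406101  186.71481659] 55.87697876546407 [-0.12436792  0.06352555 -1.46565555]
[ 478.49646073 -349.79406101  186.71481659]
at [ 478.5 -349.7  186.4   78.6]
-> [ 580 -200  200   60] cm 16.68 7.00 -1.36 deg 18.6 rows 4.4
-> [600.  -60.  200.   45.4] cm 13.12 -5.27 -0.00 deg 14.6 rows 3.4
-> [633.   87.  200.   45.4] cm 12.78 -7.97 -0.00 deg 0.0 rows 3.6
```

View pics/w2.png

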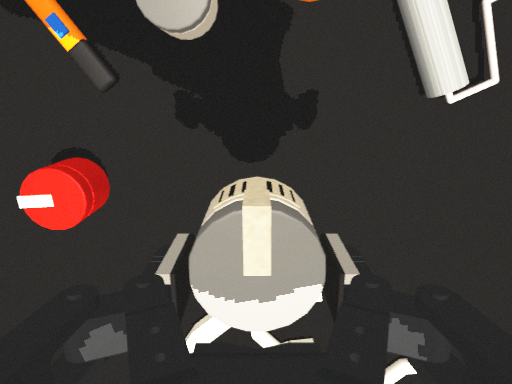

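Run:
```python
from h import *
m={k:np.array(v,float) for k,v in viewer.camera_model('wrist').items()}; s=monitor.read_state(); T=s['eef_pos']; y=s['tool_rot'][2]
for h in(20,22):
  for uv in([257.5,264],[257.5,330.5],[190,264],[325,264]):
    P=onplane(m,[uv],T[2]+h)[0]-T; print(h,uv,'tool x %.1f y %.1f'%(P[0]*np.cos(y)+P[1]*np.sin(y),P[0]*np.sin(y)-P[1]*np.cos(y)))
plan((500,-180,220,62),(541,0,230,45.4),(541,52,230,45.4))
```

```text
20 [257.5, 264] tool x 2.0 y 0.6
20 [257.5, 330.5] tool x -29.9 y 0.7
20 [190, 264] tool x 2.0 y -26.7
20 [325, 264] tool x 2.1 y 28.0
22 [257.5, 264] tool x 3.1 y 0.7
22 [257.5, 330.5] tool x -28.3 y 0.7
22 [190, 264] tool x 3.1 y -26.3
22 [325, 264] tool x 3.2 y 27.5
at [ 478.5 -349.7  186.4   78.6]
-> [ 500 -180  220   62] cm 17.06 -1.24 -3.36 deg 16.6 rows 4.2
-> [541.    0.  230.   45.4] cm 17.82 -4.83 -1.00 deg 16.6 rows 4.4
-> [541.   52.  230.   45.4] cm 3.70 -3.65 -0.00 deg 0.0 rows 1.2
```

>>> {"method": "arm_command", "body": {
  "series": [40, 2.5, -0.2, -0.5, 2.5, 40, 6, -0.4, -1.2, 5.8, 40, 9.8, -0.7, -1.9, 9.5, 40, 13.5, -1, -2.7, 13, 40, 17.06, -1.24, -3.36, 16.6]
}}

```text
clock: 4.72
eef_pos: [500.3, -178.5, 220.7]
tool_rot: [-3.138, 0.0, 1.079]
force: [0.7, 0.9, -1.9]
width: 55.6
gripper_force: 63.9
```

>>> {"method": "arm_command", "body": {
  "series": [40, 3.6, -1, -0.2, 3.3, 40, 7.2, -2, -0.4, 6.6, 40, 10.8, -3, -0.6, 9.9, 40, 14.4, -4, -0.8, 13.2, 40, 17.82, -4.83, -1.0, 16.6]
}}

```text
clock: 5.13
eef_pos: [541.3, 1.6, 230.4]
tool_rot: [-3.139, 0.002, 0.791]
force: [0.2, 0.2, -1.1]
width: 56.0
gripper_force: 63.9
```

>>> {"method": "arm_command", "body": {
  "series": [40, 2, -2, 0, 0, 40, 3, -3, 0, 0, 40, 3.7, -3.65, 0, 0, 40, 3.7, -3.65, 0, 0, 40, 3.7, -3.65, 0, 0]
}}

```text
clock: 5.55
eef_pos: [541.7, 50.4, 231.0]
tool_rot: [-3.141, 0.002, 0.792]
force: [-0.3, -0.6, -0.5]
width: 56.2
gripper_force: 63.9
```

Run:
```python
from h import *
s=monitor.read_state(); T=s['eef_pos']; y=s['tool_rot'][2]; print(T,np.degrees(y),s['width'])
p,d,m=shot('wrist','w3'); X=cloud(m,d); np.savez('w3',p=p,d=d,**m)
P=X-T; a=P[...,0]*np.cos(y)+P[...,1]*np.sin(y); b=P[...,0]*np.sin(y)-P[...,1]*np.cos(y)
print('lid h',np.median(P[230:290,215:240,2]),d[250,225])
g=(abs(P[...,2]-np.median(P[230:290,215:240,2]))<3)&(d>0)&(abs(b)<35)
print(a[g].min(),a[g].max(),b[g].min(),b[g].max())
print('tray z',np.median(X[60:110,200:300,2]))
```

```text
[541.71515121  50.3585017  231.01458648] 45.403834344551356 56.21461660565706
lid h 19.752883032128224 135.25935
-30.29356150022491 28.296159810490238 -34.19320675051931 34.854244272703326
tray z 64.84586291519871
```

View pics/w3.png

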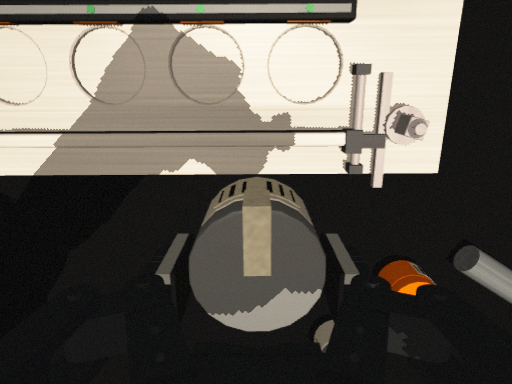

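```bash
cat >> h.py <<'E'
def nestfit(p,m,guess,z=70,r=31):
    g=cv2.cvtColor(p,cv2.COLOR_RGB2GRAY); bh=cv2.morphologyEx(g,cv2.MORPH_BLACKHAT,np.ones((7,7)))
    out=[]
    for c in guess:
        c=np.array(c,float)
        for k in range(4):
            a=np.radians(np.arange(0,360,3)); rr=np.arange(r-5,r+5,.5)
            A,R=np.meshgrid(a,rr,indexing='ij')
            q=proj(m,np.c_[(c[0]+R*np.cos(A)).ravel(),(c[1]+R*np.sin(A)).ravel(),np.full(A.size,z)]).astype(np.float32)
            v=cv2.remap(bh,q[:,:1],q[:,1:],cv2.INTER_LINEAR).reshape(A.shape)
            i=v.argmax(1); ok=v.max(1)>12
            Q=np.c_[c[0]+rr[i]*np.cos(a),c[1]+rr[i]*np.sin(a)][ok]
            M=np.c_[2*Q,np.ones(len(Q))]; w=np.ones(len(Q))
            for _ in range(5):
                s=np.linalg.lstsq(M*w[:,None],(Q**2).sum(1)*w,rcond=None)[0]; R0=np.sqrt(s[2]+s[0]**2+s[1]**2)
                w=1/(1+(np.hypot(*(Q-s[:2]).T)-R0)**2)
            c=s[:2]
        out.append(c); print('nest',c.round(1),'r %.1f'%R0,'n',ok.sum())
    return np.array(out)
E
python3 - <<'E'
from h import *
z=np.load('w3.npz'); p=z['p']; m={k:z[k] for k in('mtx','dist_coeffs','R','t')}
G=onplane(m,[(305,64),(207,65),(110,66),(13,66)],70)[:,:2]; print(G.round(1))
N=nestfit(p,m,G)
print('pitch',np.linalg.norm(np.diff(N,axis=0),axis=1)); v=N[3]-N[0]; print(np.degrees(np.arctan2(v[1],v[0])))
# bar front bottom edge / gate line angle
g=cv2.cvtColor(p,cv2.COLOR_RGB2GRAY)
for nm,z,lo,hi in(('front',70,160,190),('slot',70,120,140),('bar',86,15,30)):
    pts=[]
    for u in range(40,330,5):
        gr=np.diff(g[lo:hi,u].astype(int)); k=np.argmax(-gr) if nm!='bar' else np.argmax(gr); pts.append((u,lo+k+.5))
    W=onplane(m,pts,z)[:,:2].astype(np.float32); vx,vy,x0,y0=cv2.fitLine(W,cv2.DIST_HUBER,0,.01,.01).ravel(); print(nm,np.degrees(np.arctan2(vy,vx))%180,x0,y0,'dist to nest1 %.1f'%((N[0][0]-x0)*vy-(N[0][1]-y0)*vx))
P=onplane(m,[(418.5,128.5)],110); print('spindle tip',P)
E
```

```text
[[635.2  85.9]
 [575.4 143.7]
 [516.3 200.9]
 [457.8 258.3]]
nest [633.8  86. ] r 30.6 n 120
nest [574.8 143.4] r 30.7 n 117
nest [515.6 201.5] r 30.4 n 110
nest [455.7 260.1] r 30.6 n 69
pitch [82.34042913 82.94462751 83.80590868]
135.64103694813232
front 135.67755 497.16644 87.222275 dist to nest1 -94.5
slot 135.66637 518.7312 122.586845 dist to nest1 -54.2
bar 135.57104 596.9712 163.78711 dist to nest1 29.8
spindle tip [[660.28210093  -8.79283918 110.        ]]
```

```bash
python3 -c "
from h import *
plan((634,87,190,45.65),(634,87,112,45.65),(634,87,95,45.65))"
```

```text
at [541.9  49.4 231.2  45.3]
-> [634.   87.  190.   45.6] cm 9.15 3.90 4.12 deg -0.3 rows 2.6
-> [634.   87.  112.   45.6] cm 0.00 0.00 7.80 deg 0.0 rows 1.9
-> [634.   87.   95.   45.6] cm 0.00 0.00 1.70 deg 0.0 rows 0.4
```

>>> {"method": "arm_command", "body": {
  "series": [40, 3, 1.2, 1, -0.3, 40, 6, 2.5, 2.5, -0.3, 40, 9.15, 3.9, 4.1, -0.3, 40, 9.15, 3.9, 4.1, -0.3, 40, 9.15, 3.9, 4.1, -0.3]
}}

```text
clock: 6.02
eef_pos: [634.2, 87.3, 188.3]
tool_rot: [-3.14, 0.003, 0.796]
force: [0.3, -0.2, -0.9]
width: 56.4
gripper_force: 64.0
```

>>> {"method": "arm_command", "body": {
  "series": [40, 0, 0, 2, 0, 40, 0, 0, 4, 0, 40, 0, 0, 6, 0, 40, 0, 0, 7, 0, 40, 0, 0, 7.8, 0]
}}

```text
clock: 6.43
eef_pos: [633.3, 87.1, 112.5]
tool_rot: [-3.141, 0.002, 0.796]
force: [0.3, 0.2, -1.5]
width: 55.8
gripper_force: 64.0
```

>>> {"method": "arm_command", "body": {
  "series": [40, 0, 0, 0, 0, 40, 0, 0, 0, 0, 40, 0, 0, 0, 0, 40, 0, 0, 0, 0, 40, 0, 0, 0, 0]
}}

```text
clock: 6.85
eef_pos: [634.8, 89.2, 114.0]
tool_rot: [3.141, -0.001, 0.798]
force: [-0.2, 0.8, -0.7]
width: 55.7
gripper_force: 64.0
```

Run:
```python
from h import *
P=[]
for i in range(3):
    p,d,m=shot('wrist','w4'); s=monitor.read_state(); P.append([*s['eef_pos'],np.degrees(s['tool_rot'][2])])
print(np.round(P,1)); plan((634,87,95,45.65),start=np.mean(P,0))
```

```text
[[634.6  89.2 113.7  45.7]
 [634.5  89.2 113.5  45.7]
 [634.4  89.2 113.4  45.7]]
at [634.5  89.2 113.6  45.7]
-> [634.   87.   95.   45.6] cm -0.19 0.11 1.86 deg 0.1 rows 0.4
```

View pics/w4.png

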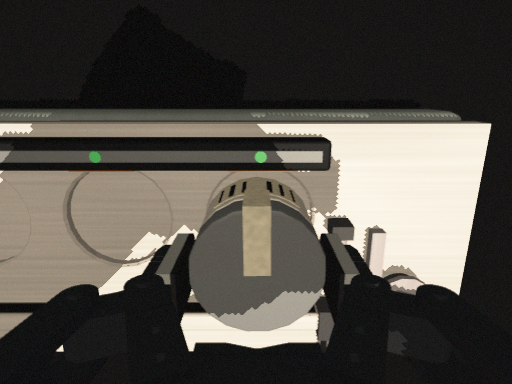

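>>> {"method": "arm_command", "body": {
  "series": [40, -0.18, 0.1, 0.3, 0, 40, -0.18, 0.1, 0.6, 0, 40, -0.18, 0.1, 0.9, 0, 40, -0.18, 0.1, 1.2, 0, 40, -0.18, 0.1, 1.3, 0]
}}

```text
clock: 7.42
eef_pos: [633.6, 87.2, 99.4]
tool_rot: [-3.141, 0.0, 0.798]
force: [-0.5, 0.5, 1.7]
width: 56.0
gripper_force: 64.1
```

>>> {"method": "arm_command", "body": {
  "series": [40, 0, 0, 0.1, 0, 40, 0, 0, 0.2, 0, 40, 0, 0, 0.3, 0, 40, 0, 0, 0.4, 0, 40, 0, 0, 0.4, 0]
}}

```text
clock: 7.83
eef_pos: [633.8, 87.1, 95.8]
tool_rot: [3.141, -0.0, 0.798]
force: [1.2, -0.4, -2.2]
width: 55.9
gripper_force: 64.1
```

>>> {"method": "arm_command", "body": {
  "series": [40, 0, 0, 0.08, 0, 40, 0, 0, 0.15, 0, 40, 0, 0, 0.2, 0, 40, 0, 0, 0.2, 0, 40, 0, 0, 0.2, 0]
}}

```text
clock: 8.25
eef_pos: [633.8, 87.1, 94.0]
tool_rot: [3.141, -0.0, 0.798]
force: [0.4, 0.5, -0.9]
width: 56.0
gripper_force: 64.2
```

>>> {"method": "arm_command", "body": {
  "series": [72, 0, 0, 0, 0, 76, 0, 0, 0, 0, 80, 0, 0, 0, 0, 88, 0, 0, 0, 0, 88, 0, 0, 0, 0]
}}

```text
clock: 8.67
eef_pos: [633.6, 87.0, 94.0]
tool_rot: [3.142, 0.0, 0.798]
force: [-1.2, -0.7, 1.3]
width: 75.2
gripper_force: 0.0
```

>>> {"method": "arm_command", "body": {
  "series": [88, 0, 0, -0.5, 0, 88, 0, 0, -2, 0, 88, 0, 0, -5, 0, 88, 0, 0, -8.5, 0, 95, 0, 0, -12, 0]
}}

```text
clock: 9.08
eef_pos: [633.0, 87.0, 215.1]
tool_rot: [-3.141, 0.001, 0.798]
force: [1.2, 0.8, 0.0]
width: 81.2
gripper_force: 0.0
```

>>> {"method": "arm_command", "body": {
  "series": [100, -2, 0, -0.5, 0, 100, -4, 0, -0.5, 0, 100, -4, 0, -0.5, 0, 100, -4, 0, -0.5, 0, 100, -4, 0, -0.5, 0]
}}

```text
clock: 9.5
eef_pos: [606.0, 58.9, 219.2]
tool_rot: [3.141, -0.001, 0.798]
force: [0.3, 0.9, 0.4]
width: 85.2
gripper_force: 0.0
```

Run:
```python
from h import *
p,d,m=shot('wrist','w5'); s=monitor.read_state(); print(s['eef_pos'])
lids(p,d,m,114,8)
t,td,mt=shot('top'); lids(t,td,mt)
```

```text
[606.07631383  59.24580546 218.92478111]
lid [632.9  85.6] enc [633.4  85.8] 29.066036224365234 axes [56.1 56.7] strip deg 33.3 rgb [98. 94. 86.]
lid [ 556.2 -187.3] enc [ 556.5 -186.9] 29.76597023010254 axes [54.9 56.4] strip deg -4.5 rgb [244. 154.  38.]
lid [ 443.2 -196. ] enc [ 442.9 -195.9] 29.153535842895508 axes [55.  55.9] strip deg 151.0 rgb [178. 172. 161.]
lid [ 298.  -332.5] enc [ 297.4 -332.6] 29.230859756469727 axes [54. 56.] strip deg 178.9 rgb [241.  57.  49.]
```

View pics/w5.png

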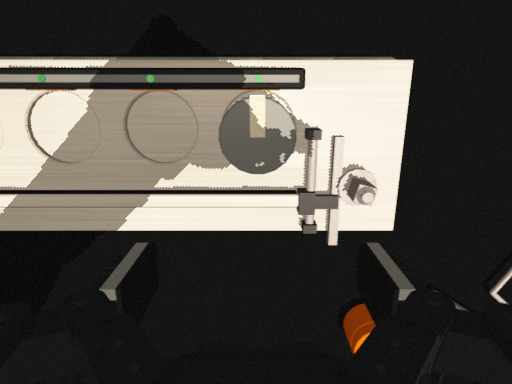

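```bash
python3 -c "
from h import *
plan((540,-30,210,80),(480,-130,190,114),(443,-196,170,148))"
```

```text
at [606.1  59.4 218.8  45.8]
-> [540 -30 210  80] cm -11.01 1.50 0.88 deg -34.2 rows 4.8
-> [ 480 -130  190  114] cm -10.89 -4.17 2.00 deg -34.0 rows 4.7
-> [ 443 -196  170  148] cm -4.52 -6.06 2.00 deg -34.0 rows 4.7
```

>>> {"method": "arm_command", "body": {
  "series": [100, -2.2, 0.3, 0.2, -6.8, 100, -4.4, 0.6, 0.4, -13.7, 100, -6.6, 0.9, 0.6, -20.5, 100, -8.8, 1.2, 0.8, -27.4, 100, -11, 1.5, 0.9, -34.2]
}}

```text
clock: 10.02
eef_pos: [539.3, -30.8, 209.4]
tool_rot: [-3.141, -0.0, 1.402]
force: [-0.4, -1.3, -0.3]
width: 85.1
gripper_force: 0.0
```

>>> {"method": "arm_command", "body": {
  "series": [100, -2.2, -0.8, 0.4, -6.8, 100, -4.4, -1.7, 0.8, -13.6, 100, -6.6, -2.5, 1.2, -20.4, 100, -8.7, -3.3, 1.6, -27.2, 100, -10.9, -4.2, 2, -34]
}}

```text
clock: 10.43
eef_pos: [479.4, -131.0, 189.6]
tool_rot: [3.141, -0.0, 1.995]
force: [-0.2, -0.7, -0.2]
width: 85.4
gripper_force: 0.0
```

>>> {"method": "arm_command", "body": {
  "series": [100, -0.9, -1.2, 0.4, -6.8, 100, -1.8, -2.4, 0.8, -13.6, 100, -2.7, -3.6, 1.2, -20.4, 100, -3.6, -4.8, 1.6, -27.2, 100, -4.5, -6.1, 2, -34]
}}

```text
clock: 10.85
eef_pos: [442.3, -196.8, 169.6]
tool_rot: [3.141, 0.0, 2.588]
force: [-0.0, 0.7, -0.3]
width: 85.0
gripper_force: 0.0
```

>>> {"method": "arm_command", "body": {
  "series": [100, 0, 0, 0, 0, 100, 0, 0, 0, 0, 100, 0, 0, 0, 0, 100, 0, 0, 0, 0, 100, 0, 0, 0, 0]
}}

```text
clock: 11.27
eef_pos: [442.6, -195.5, 170.3]
tool_rot: [3.141, 0.001, 2.582]
force: [0.1, 0.6, 0.2]
width: 85.6
gripper_force: 0.0
```

Run:
```python
from h import *
p,d,m=shot('wrist','w6'); s=monitor.read_state(); L=lids(p,d,m); T=s['eef_pos']
c=min(L,key=lambda l:np.hypot(*(np.array(l[0])-T[:2])))[0]
a=np.radians(np.arange(90,214,2)); 
for r in(20,24,26,28):
    q=proj(m,np.c_[c[0]+r*np.cos(a),c[1]+r*np.sin(a),np.full(len(a),50.)]).astype(np.float32)
    v=cv2.remap(p,q[:,:1],q[:,1:],cv2.INTER_LINEAR)[:,0].astype(int); print(r,*['%d:%d/%d'%(np.degrees(k),x[0],x[0]-x[2]) for k,x in zip(a,v)][::2])
plan((*c,28,150))
```

```text
lid [ 306.9 -326.8] enc [ 301.6 -332.8] 28.878726959228516 axes [35.8 60.6] strip deg 146.1 rgb [255.  66.  49.]
lid [ 443.2 -197.2] enc [ 442.6 -197.2] 29.470539093017578 axes [56.  57.4] strip deg -123.3 rgb [254. 254. 251.]
lid [ 554.7 -190.1] enc [ 556.  -188.6] 31.75752067565918 axes [52.2 61.3] strip deg -1.5 rgb [255. 247.   0.]
20 90:202/20 94:203/21 98:203/20 102:205/19 106:205/21 110:203/21 114:206/20 118:204/21 122:205/19 126:206/20 130:205/19 134:221/28 138:251/25 142:254/19 146:254/18 150:254/18 154:254/20 158:253/22 162:254/18 166:253/19 170:219/25 174:253/5 178:253/6 182:254/3 186:236/11 190:224/14 194:199/20 198:198/20 202:198/20 206:197/18 210:195/19
24 90:205/20 94:205/20 98:205/21 102:207/21 106:206/21 110:208/20 114:208/20 118:207/21 122:207/21 126:206/19 130:208/20 134:209/20 138:232/27 142:254/17 146:254/17 150:253/21 154:254/20 158:254/18 162:254/18 166:231/29 170:204/21 174:233/14 178:230/13 182:216/17 186:201/19 190:200/18 194:198/20 198:196/20 202:196/18 206:196/17 210:197/18
26 90:205/23 94:208/22 98:204/22 102:206/21 106:209/21 110:207/21 114:207/20 118:206/19 122:208/19 126:206/20 130:206/19 134:208/18 138:212/23 142:253/20 146:252/24 150:253/21 154:254/20 158:254/18 162:254/18 166:212/21 170:203/18 174:202/20 178:200/21 182:198/19 186:200/20 190:198/19 194:195/19 198:195/19 202:194/16 206:194/17 210:194/20
28 90:179/18 94:186/21 98:172/16 102:166/15 106:161/16 110:168/18 114:167/15 118:158/18 122:144/15 126:145/15 130:154/16 134:158/15 138:142/16 142:250/25 146:254/22 150:253/23 154:252/24 158:254/20 162:252/23 166:134/14 170:136/12 174:132/15 178:129/12 182:136/15 186:130/15 190:142/15 194:145/18 198:155/19 202:139/17 206:128/13 210:124/14
at [ 442.4 -195.7  170.2  148. ]
-> [ 443.2 -197.2   28.   150. ] cm -0.15 -0.09 14.22 deg -2.0 rows 3.4
```

View pics/w6.png

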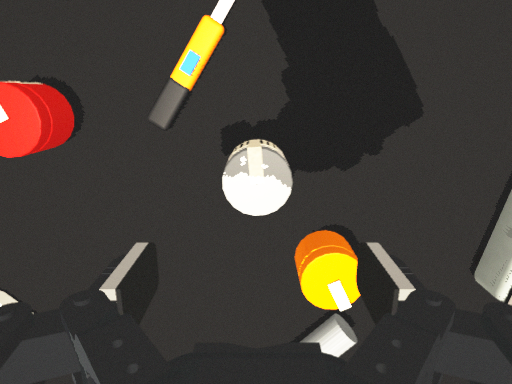

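>>> {"method": "arm_command", "body": {
  "series": [100, -0.15, -0.1, 2.5, -4, 100, -0.15, -0.1, 5, -4, 100, -0.15, -0.1, 7.5, -4, 100, -0.15, -0.1, 9.5, -4, 100, -0.15, -0.1, 11, -4]
}}

```text
clock: 11.73
eef_pos: [442.2, -197.5, 58.5]
tool_rot: [-3.142, -0.001, 2.652]
force: [0.3, -0.5, -0.1]
width: 85.4
gripper_force: 0.0
```

>>> {"method": "arm_command", "body": {
  "series": [100, 0, 0, 1, 0, 100, 0, 0, 2, 0, 100, 0, 0, 3.2, 0, 100, 0, 0, 3.2, 0, 100, 0, 0, 3.2, 0]
}}

```text
clock: 12.15
eef_pos: [442.6, -198.0, 28.0]
tool_rot: [-3.141, -0.0, 2.652]
force: [-0.0, 0.6, 1.3]
width: 85.4
gripper_force: 0.0
```

>>> {"method": "arm_command", "body": {
  "series": [60, 0, 0, 0, 0, 50, 0, 0, 0, 0, 40, 0, 0, 0, 0, 40, 0, 0, 0, 0, 40, 0, 0, 0, 0]
}}

```text
clock: 12.57
eef_pos: [443.3, -198.2, 29.3]
tool_rot: [3.141, 0.002, 2.651]
force: [-1.0, 1.1, 7.7]
width: 56.0
gripper_force: 62.2
```

>>> {"method": "arm_command", "body": {
  "series": [40, 0, 0, 0, 0, 40, 0, 0, 0, 0, 40, 0, 0, 0, 0, 40, 0, 0, -1, 0, 40, 0, 0, -2, 0]
}}

```text
clock: 12.98
eef_pos: [442.1, -198.2, 48.5]
tool_rot: [-3.141, -0.0, 2.651]
force: [-0.3, -0.3, -2.3]
width: 55.8
gripper_force: 64.0
```

>>> {"method": "arm_command", "body": {
  "series": [40, 0, 0, -4, 0, 40, 0, 0, -8, 0, 40, 0, 0, -12, 0, 40, 0, 0, -15, 0, 40, 0, 0, -17, 0]
}}

```text
clock: 13.4
eef_pos: [443.3, -198.4, 221.8]
tool_rot: [3.141, 0.005, 2.651]
force: [0.6, -0.6, -2.2]
width: 55.7
gripper_force: 64.8
```

Run:
```python
from h import *
p,d,m=shot('wrist','w7'); s=monitor.read_state(); T=s['eef_pos']; y=s['tool_rot'][2]; print(T,s['width'])
P=cloud(m,d)-T; a=P[...,0]*np.cos(y)+P[...,1]*np.sin(y); b=P[...,0]*np.sin(y)-P[...,1]*np.cos(y)
h=np.median(P[230:290,215:240,2]); g=(abs(P[...,2]-h)<3)&(d>0)&(abs(b)<35); print('h',h,a[g].min(),a[g].max())
# strip in image
hsv=cv2.cvtColor(p,cv2.COLOR_RGB2HSV); 
for r in(205,215,225,235): print(r,p[r,236:280:4,0])
plan((475,-110,225,118),(510,0,230,84),(490,80,235,50),(470,110,235,45.65))
```

```text
[ 444.9476854  -198.90183103  224.14983707] 56.272893068433206
h 18.00951727356808 -27.410920752478937 31.680484953850886
205 [111 120 251 249 248 248 247 247 248 127 119]
215 [169 168 250 250 251 250 250 252 250 173 176]
225 [169 169 252 249 248 251 250 250 248 170 172]
235 [167 169 250 251 249 248 250 249 248 169 171]
at [ 444.9 -198.9  224.1  151.9]
-> [ 475 -110  225  118] cm 1.54 9.26 -0.09 deg 33.9 rows 4.7
-> [510   0 230  84] cm 8.07 8.25 -0.50 deg 34.0 rows 4.7
-> [490  80 235  50] cm 7.75 -2.83 -0.50 deg 34.0 rows 4.7
-> [470.  110.  235.   45.6] cm 1.01 -3.46 -0.00 deg 4.3 rows 0.9
```

Run:
```python
from h import *
plan((475,-90,228,118),(490,30,230,84),(468,125,231,50),(455,142,231,45.65))
```

```text
at [ 444.9 -198.9  224.1  151.9]
-> [475 -90 228 118] cm 2.48 11.02 -0.39 deg 33.9 rows 4.7
-> [490  30 230  84] cm 9.89 6.96 -0.20 deg 34.0 rows 4.7
-> [468 125 231  50] cm 9.22 -3.18 -0.10 deg 34.0 rows 4.7
-> [455.  142.  231.   45.6] cm 0.47 -2.09 -0.00 deg 4.3 rows 0.6
```

>>> {"method": "arm_command", "body": {
  "series": [40, 0.5, 2.2, -0.1, 6.8, 40, 1, 4.4, -0.2, 13.6, 40, 1.5, 6.6, -0.3, 20.3, 40, 2, 8.8, -0.4, 27.1, 40, 2.5, 11, -0.4, 33.9]
}}

```text
clock: 13.87
eef_pos: [471.9, -88.6, 222.3]
tool_rot: [3.142, 0.0, 2.053]
force: [0.4, 0.1, -1.7]
width: 55.7
gripper_force: 65.0
```

>>> {"method": "arm_command", "body": {
  "series": [40, 2, 1.4, 0, 6.8, 40, 4, 2.8, -0.1, 13.6, 40, 5.9, 4.2, -0.1, 20.4, 40, 7.9, 5.6, -0.2, 27.2, 40, 9.9, 7, -0.2, 34]
}}

```text
clock: 14.28
eef_pos: [487.0, 31.9, 224.1]
tool_rot: [-3.141, 0.0, 1.46]
force: [-0.5, -0.5, -1.8]
width: 56.5
gripper_force: 65.1
```

>>> {"method": "arm_command", "body": {
  "series": [40, 1.8, -0.6, 0, 6.8, 40, 3.7, -1.3, 0, 13.6, 40, 5.5, -1.9, 0, 20.4, 40, 7.4, -2.5, 0, 27.2, 40, 9.2, -3.2, -0.1, 34]
}}

```text
clock: 14.7
eef_pos: [464.4, 126.6, 224.9]
tool_rot: [-3.141, 0.0, 0.867]
force: [-0.5, 0.3, -2.7]
width: 55.6
gripper_force: 65.0
```

>>> {"method": "arm_command", "body": {
  "series": [40, 0.2, -1, 0, 2, 40, 0.5, -2.1, 0, 4.3, 40, 0.5, -2.1, 0, 4.3, 40, 0.5, -2.1, 0, 4.3, 40, 0.5, -2.1, 0, 4.3]
}}

```text
clock: 15.12
eef_pos: [452.6, 142.2, 225.0]
tool_rot: [3.141, 0.0, 0.798]
force: [-0.2, 0.5, -2.2]
width: 56.0
gripper_force: 65.1
```

>>> {"method": "arm_command", "body": {
  "series": [40, 0, 0, 0, 0, 40, 0, 0, 0, 0, 40, 0, 0, 0, 0, 40, 0, 0, 0, 0, 40, 0, 0, 0, 0]
}}

```text
clock: 15.53
eef_pos: [452.4, 142.7, 224.9]
tool_rot: [-3.142, 0.0, 0.797]
force: [0.5, 0.3, -1.4]
width: 55.7
gripper_force: 65.1
```

Run:
```python
from h import *
p,d,m=shot('wrist','w8'); s=monitor.read_state(); T=s['eef_pos']; y=s['tool_rot'][2]; print(T,np.degrees(y),s['width'])
np.savez('w8',p=p,d=d,**m)
P=cloud(m,d)-T; a=P[...,0]*np.cos(y)+P[...,1]*np.sin(y); b=P[...,0]*np.sin(y)-P[...,1]*np.cos(y)
h=np.median(P[230:290,215:240,2]); g=(abs(P[...,2]-h)<3)&(d>0)&(abs(b)<35); print('h',h,a[g].min(),a[g].max())
N=nestfit(p,m,[(574.6,143.9),(514.7,202.7),(455,261)])
print(np.linalg.norm(np.diff(N,axis=0),axis=1))
```

```text
[452.40530119 142.8373897  224.90497188] 45.70140603590403 55.782379367160296
h 20.309358919277813 -29.186102642025965 29.80738534387956
nest [573.3 145. ] r 30.5 n 120
nest [514.1 202.8] r 30.6 n 120
nest [455.  260.4] r 30.6 n 119
[82.82147754 82.4002775 ]
```

View pics/w8.png

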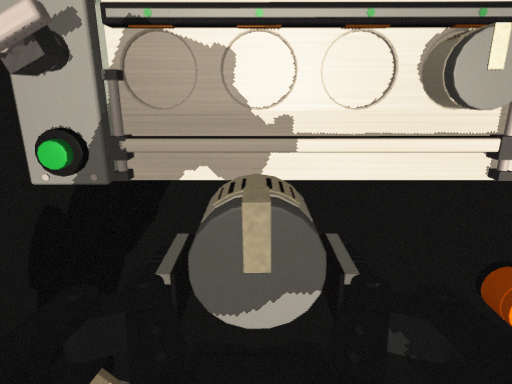

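```bash
python3 -c "
from h import *
plan((513.2,203.4,170,45.65),(513.2,203.4,112,45.65))"
```

```text
at [452.4 142.8 224.9  45.7]
-> [513.2 203.4 170.   45.6] cm 8.58 0.12 5.49 deg 0.1 rows 2.4
-> [513.2 203.4 112.   45.6] cm 0.00 0.00 5.80 deg 0.0 rows 1.4
```

>>> {"method": "arm_command", "body": {
  "series": [40, 3, 0, 1.5, 0, 40, 6, 0.1, 3, 0, 40, 8.6, 0.1, 4.5, 0, 40, 8.6, 0.1, 5.5, 0, 40, 8.6, 0.1, 5.5, 0]
}}

```text
clock: 16.0
eef_pos: [512.0, 204.3, 167.5]
tool_rot: [-3.14, 0.004, 0.8]
force: [-0.8, -1.3, -1.2]
width: 56.0
gripper_force: 65.1
```

>>> {"method": "arm_command", "body": {
  "series": [40, 0, 0, 2, 0, 40, 0, 0, 4, 0, 40, 0, 0, 5.8, 0, 40, 0, 0, 5.8, 0, 40, 0, 0, 5.8, 0]
}}

```text
clock: 16.42
eef_pos: [512.2, 202.8, 112.0]
tool_rot: [-3.141, 0.002, 0.797]
force: [0.2, 0.1, -2.1]
width: 56.4
gripper_force: 65.1
```

>>> {"method": "arm_command", "body": {
  "series": [40, 0, 0, 0, 0, 40, 0, 0, 0, 0, 40, 0, 0, 0, 0, 40, 0, 0, 0, 0, 40, 0, 0, 0, 0]
}}

```text
clock: 16.83
eef_pos: [513.4, 204.0, 112.6]
tool_rot: [3.141, -0.001, 0.798]
force: [0.7, 0.1, -2.1]
width: 56.1
gripper_force: 65.1
```

```bash
python3 -c "
from h import *
plan((513.2,203.4,94,45.65))"
```

```text
at [513.4 204.  112.6  45.7]
-> [513.2 203.4  94.   45.6] cm -0.06 0.02 1.86 deg 0.1 rows 0.4
```

>>> {"method": "arm_command", "body": {
  "series": [40, -0.06, 0, 0.4, 0, 40, -0.06, 0, 0.7, 0, 40, -0.06, 0, 1, 0, 40, -0.06, 0, 1.2, 0, 40, -0.06, 0, 1.3, 0]
}}

```text
clock: 17.25
eef_pos: [512.3, 203.4, 98.3]
tool_rot: [-3.141, 0.001, 0.798]
force: [0.0, -0.4, -1.9]
width: 55.8
gripper_force: 65.1
```

>>> {"method": "arm_command", "body": {
  "series": [40, 0, 0, 0.1, 0, 40, 0, 0, 0.2, 0, 40, 0, 0, 0.3, 0, 40, 0, 0, 0.4, 0, 40, 0, 0, 0.4, 0]
}}

```text
clock: 17.67
eef_pos: [512.6, 203.4, 94.8]
tool_rot: [-3.142, 0.0, 0.798]
force: [1.0, -0.2, -1.6]
width: 55.6
gripper_force: 65.1
```

>>> {"method": "arm_command", "body": {
  "series": [40, 0, 0, 0.1, 0, 72, 0, 0, 0.1, 0, 76, 0, 0, 0.1, 0, 80, 0, 0, 0.1, 0, 88, 0, 0, 0.1, 0]
}}

```text
clock: 18.08
eef_pos: [512.9, 203.5, 94.2]
tool_rot: [3.141, -0.001, 0.798]
force: [-0.4, 1.0, -0.2]
width: 75.2
gripper_force: 0.0
```

>>> {"method": "arm_command", "body": {
  "series": [88, 0, 0, 0, 0, 88, 0, 0, -2, 0, 88, 0, 0, -5, 0, 88, 0, 0, -8.5, 0, 95, 0, 0, -12, 0]
}}

```text
clock: 18.5
eef_pos: [512.1, 203.2, 215.0]
tool_rot: [-3.141, 0.001, 0.798]
force: [0.4, 0.4, -0.4]
width: 81.1
gripper_force: 0.0
```

```bash
python3 -c "
from h import *
plan((430,240,235,45.65),(352,280,240,45.65))"
```

```text
at [512.1 203.2 215.   45.7]
-> [430.  240.  235.   45.6] cm -3.10 -8.45 -2.00 deg 0.1 rows 2.2
-> [352.  280.  240.   45.6] cm -2.59 -8.37 -0.50 deg 0.0 rows 2.1
```

>>> {"method": "arm_command", "body": {
  "series": [100, -1, -2.8, -1, 0, 100, -2, -5.6, -1.5, 0, 100, -3.1, -8.4, -2, 0, 100, -4.4, -12.5, -2.3, 0, 100, -5.7, -16.8, -2.5, 0]
}}

```text
clock: 18.92
eef_pos: [355.9, 277.9, 239.3]
tool_rot: [3.141, -0.001, 0.796]
force: [-0.5, 0.9, -0.1]
width: 85.7
gripper_force: 0.0
```

>>> {"method": "arm_command", "body": {
  "series": [100, 0, 0, 0, 0, 100, 0, 0, 0, 0, 100, 0, 0, 0, 0, 100, 0, 0, 0, 0, 100, 0, 0, 0, 0]
}}

```text
clock: 19.33
eef_pos: [358.0, 277.0, 238.5]
tool_rot: [3.141, 0.0, 0.795]
force: [0.2, 0.2, -0.0]
width: 85.5
gripper_force: 0.0
```

Run:
```python
from h import *
p,d,m=shot('wrist','w9'); s=monitor.read_state(); T=s['eef_pos']; print(T,np.degrees(s['tool_rot'][2]))
np.savez('w9',p=p,d=d,**m)
X=cloud(m,d); g=((X[...,2]>130)&(X[...,2]<155)&(d>0)).astype(np.uint8); g[240:]=0
n,l,st,c=cv2.connectedComponentsWithStats(g)
for i in range(1,n):
    if st[i,4]>60:
        ct=max(cv2.findContours((l==i).astype(np.uint8),0,1)[0],key=len).reshape(-1,2)
        r=cv2.minAreaRect(onplane(m,ct,142)[:,:2].astype(np.float32)); print(st[i],np.round(r[0],1),np.round(r[1],1),r[2],X[l==i][:,2].mean())
lids(p,d,m,114,8)
```

```text
[357.87275218 276.98485069 238.48805995] 45.56758384710121
[ 190   53  108   70 2412] [401.5 333.8] [13.8 78.8] 72.26138305664062 141.18006953603202
lid [511.3 204.4] enc [510.7 204.4] 30.330081939697266 axes [57.1 59.3] strip deg 38.3 rgb [167. 160. 146.]
```

View pics/w9.png

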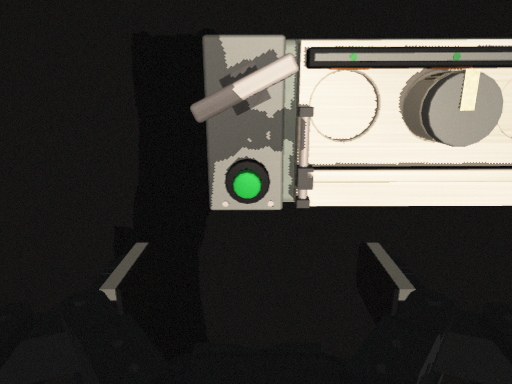

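```bash
python3 -c "
from h import *
plan((370,292,215,80),(380,305,205,114),(392,322,195,147),(401.5,333.8,185,162.3))"
```

```text
at [357.9 277.  238.5  45.6]
-> [370 292 215  80] cm 1.92 -0.19 2.35 deg -34.4 rows 4.8
-> [380 305 205 114] cm 1.45 0.76 1.00 deg -34.0 rows 4.7
-> [392 322 195 147] cm 1.06 1.79 1.00 deg -33.0 rows 4.6
-> [401.5 333.8 185.  162.3] cm -0.15 1.51 1.00 deg -15.3 rows 2.1
```

>>> {"method": "arm_command", "body": {
  "series": [60, 0.4, 0, 0.5, -6.9, 60, 0.8, 0, 1, -13.8, 60, 1.2, 0, 1.4, -20.6, 60, 1.5, -0.1, 1.9, -27.5, 60, 1.9, -0.2, 2.35, -34.4]
}}

```text
clock: 19.8
eef_pos: [369.5, 292.1, 214.7]
tool_rot: [-3.141, 0.0, 1.402]
force: [0.5, -0.6, -0.0]
width: 51.1
gripper_force: 0.0
```

>>> {"method": "arm_command", "body": {
  "series": [60, 0.3, 0.2, 0.2, -6.8, 60, 0.6, 0.3, 0.4, -13.6, 60, 0.9, 0.5, 0.6, -20.4, 60, 1.2, 0.6, 0.8, -27.2, 60, 1.45, 0.76, 1, -34]
}}

```text
clock: 20.22
eef_pos: [379.5, 305.3, 204.8]
tool_rot: [-3.141, -0.0, 1.996]
force: [0.2, -0.4, -0.6]
width: 51.3
gripper_force: 0.0
```

>>> {"method": "arm_command", "body": {
  "series": [60, 0.2, 0.4, 0.2, -6.6, 60, 0.4, 0.7, 0.4, -13.2, 60, 0.6, 1.1, 0.6, -19.8, 60, 0.8, 1.4, 0.8, -26.4, 60, 1.06, 1.8, 1, -33]
}}

```text
clock: 20.63
eef_pos: [391.7, 322.0, 194.8]
tool_rot: [-3.141, -0.0, 2.571]
force: [-0.4, 1.0, 0.9]
width: 51.5
gripper_force: 0.0
```

>>> {"method": "arm_command", "body": {
  "series": [60, 0, 0.5, 0.3, -6, 60, 0, 1, 0.6, -12, 60, -0.15, 1.5, 1, -15.3, 60, -0.15, 1.5, 1, -15.3, 60, -0.15, 1.5, 1, -15.3]
}}

```text
clock: 21.05
eef_pos: [400.6, 333.8, 184.7]
tool_rot: [-3.141, -0.001, 2.831]
force: [-0.5, 0.2, 0.1]
width: 51.5
gripper_force: 0.0
```

>>> {"method": "arm_command", "body": {
  "series": [60, 0, 0, 0, 0, 60, 0, 0, 0, 0, 60, 0, 0, 0, 0, 60, 0, 0, 0, 0, 60, 0, 0, 0, 0]
}}

```text
clock: 21.47
eef_pos: [400.1, 334.5, 185.4]
tool_rot: [3.141, 0.0, 2.834]
force: [0.2, -0.3, 0.5]
width: 51.4
gripper_force: 0.0
```

```bash
cat >> h.py <<'E'
def bar(z=142,tol=12,umax=None):
    s=monitor.read_state(); T=s['eef_pos']; yw=s['tool_rot'][2]
    p,d,m=shot('wrist','bar%d'%(s['clock']*10)); X=cloud(m,d); g=((abs(X[...,2]-z)<tol)&(d>0)).astype(np.uint8)
    g=cv2.morphologyEx(g,cv2.MORPH_OPEN,np.ones((3,3)))
    n,l,st,c=cv2.connectedComponentsWithStats(g)
    for i in range(1,n):
        if st[i,4]>300:
            ct=max(cv2.findContours((l==i).astype(np.uint8),0,1)[0],key=len).reshape(-1,2)
            r=cv2.minAreaRect(onplane(m,ct,z)[:,:2].astype(np.float32)); P=np.array(r[0])-T[:2]
            a=r[2]+(90 if r[1][1]>r[1][0] else 0)
            print('px',st[i],'ctr',np.round(r[0],1),'size',np.round(r[1],1),'long dir %.1f'%(a%180),'z %.1f'%np.median(X[l==i][:,2]),'tool x %.1f y %.1f'%(P@[np.cos(yw),np.sin(yw)],P@[np.sin(yw),-np.cos(yw)]))
    print('at',T.round(1),np.degrees(yw).round(2),s['width'])
    return p,d,m
E
python3 -c "
from h import *
bar()"
```

```text
px [ 246  147   24  128 2945] ctr [400.  334.2] size [13.7 79.4] long dir 161.9 z 141.3 tool x 0.0 y -0.4
at [400.1 334.5 185.4] 162.4 51.3662969234992
```

>>> {"method": "arm_command", "body": {
  "series": [60, 0, 0, 1.5, 0, 60, 0, 0, 3, 0, 60, 0, 0, 4.5, 0, 60, 0, 0, 5.8, 0, 60, 0, 0, 6.7, 0]
}}

```text
clock: 21.93
eef_pos: [399.8, 334.1, 117.1]
tool_rot: [-3.141, -0.0, 2.834]
force: [0.3, -1.9, -0.1]
width: 51.0
gripper_force: 0.0
```

>>> {"method": "arm_command", "body": {
  "series": [40, 0, 0, 0, 0, 20, 0, 0, 0, 0, 5, 0, 0, 0, 0, 5, 0, 0, 0, 0, 5, 0, 0, 0, 0]
}}

```text
clock: 22.35
eef_pos: [400.6, 335.1, 119.1]
tool_rot: [3.14, 0.001, 2.835]
force: [0.2, 0.3, 0.9]
width: 12.8
gripper_force: 59.8
```

>>> {"method": "arm_command", "body": {
  "series": [5, 0, 0, 0, 0, 5, 0, 0, 0, 0, 5, 0, 0, 0, 0, 5, 0, 0, 0, 0, 5, 0, 0, 0, 0]
}}

```text
clock: 22.77
eef_pos: [400.5, 335.2, 119.0]
tool_rot: [3.14, 0.001, 2.835]
force: [-1.0, 1.8, 6.4]
width: 13.0
gripper_force: 60.4
```

>>> {"method": "arm_command", "body": {
  "series": [5, 0, 0, -0.5, 0, 5, 0, 0, -1, 0, 5, 0, 0, -2, 0, 5, 0, 0, -3, 0, 5, 0, 0, -4.5, 0]
}}

```text
clock: 23.18
eef_pos: [399.7, 334.0, 163.6]
tool_rot: [-3.14, -0.001, 2.835]
force: [-0.6, -0.5, -2.6]
width: 12.8
gripper_force: 59.2
```

>>> {"method": "arm_command", "body": {
  "series": [5, 0, 0, -2, 0, 5, 0, 0, -4, 0, 5, 0, 0, -6, 0, 5, 0, 0, -6, 0, 5, 0, 0, -6, 0]
}}

```text
clock: 23.6
eef_pos: [400.6, 334.9, 224.5]
tool_rot: [3.14, 0.002, 2.834]
force: [1.0, 0.1, -3.0]
width: 12.5
gripper_force: 59.3
```

```bash
python3 -c "
from h import *
s=monitor.read_state(); print(s['eef_pos'],s['force'],s['width'])
bar(s['eef_pos'][2]+25,14)"
```

```text
[400.59954694 334.88001645 224.45027062] [ 0.95285271  0.08345672 -3.02715847] 12.54515508320056
px [ 204  173  106  175 8297] ctr [396.6 335.6] size [73. 39.] long dir 3.2 z 246.9 tool x 4.1 y -0.6
at [400.6 334.9 224.5] 162.39 12.54515508320056
```

```bash
python3 -c "
from h import *
plan((500,210,235,155),(600,70,235,145),(680,-30,235,135),(715,-74,235,130))"
```

```text
at [400.2 334.1 223.3 162.4]
-> [500 210 235 155] cm -13.27 -8.81 -1.17 deg 7.4 rows 3.8
-> [600  70 235 145] cm -14.98 -8.46 0.00 deg 10.0 rows 4.1
-> [680 -30 235 135] cm -12.29 -3.60 0.00 deg 10.0 rows 3.1
-> [715 -74 235 130] cm -5.59 -0.64 0.00 deg 5.0 rows 1.3
```

>>> {"method": "arm_command", "body": {
  "series": [5, -2.6, -1.8, -0.2, 1.5, 5, -5.3, -3.5, -0.5, 3, 5, -8, -5.3, -0.7, 4.5, 5, -10.6, -7, -1, 6, 5, -13.3, -8.8, -1.2, 7.4]
}}

```text
clock: 24.07
eef_pos: [500.3, 208.8, 234.1]
tool_rot: [-3.14, -0.002, 2.705]
force: [-0.4, 0.4, -1.9]
width: 12.8
gripper_force: 59.3
```

>>> {"method": "arm_command", "body": {
  "series": [5, -3, -1.7, 0, 2, 5, -6, -3.4, 0, 4, 5, -9, -5.1, 0, 6, 5, -12, -6.8, 0, 8, 5, -15, -8.5, 0, 10]
}}

```text
clock: 24.48
eef_pos: [600.1, 68.0, 233.5]
tool_rot: [-3.139, -0.002, 2.529]
force: [0.2, 0.7, -2.7]
width: 12.6
gripper_force: 59.2
```

>>> {"method": "arm_command", "body": {
  "series": [5, -2.5, -0.7, 0, 2, 5, -5, -1.4, 0, 4, 5, -7.4, -2.2, 0, 6, 5, -9.8, -2.9, 0, 8, 5, -12.3, -3.6, 0, 10]
}}

```text
clock: 24.9
eef_pos: [679.9, -31.2, 233.1]
tool_rot: [-3.139, -0.002, 2.355]
force: [0.5, 0.5, -1.9]
width: 12.9
gripper_force: 59.2
```

>>> {"method": "arm_command", "body": {
  "series": [5, -2, -0.2, 0, 2, 5, -4, -0.4, 0, 4, 5, -5.6, -0.6, 0, 5, 5, -5.6, -0.6, 0, 5, 5, -5.6, -0.6, 0, 5]
}}

```text
clock: 25.32
eef_pos: [715.0, -74.8, 232.7]
tool_rot: [-3.139, -0.002, 2.268]
force: [0.0, 1.3, -3.1]
width: 12.9
gripper_force: 59.2
```

>>> {"method": "arm_command", "body": {
  "series": [5, 0, 0, 0, 0, 5, 0, 0, 0, 0, 5, 0, 0, 0, 0, 5, 0, 0, 0, 0, 5, 0, 0, 0, 0]
}}

```text
clock: 25.73
eef_pos: [715.7, -73.3, 235.4]
tool_rot: [3.142, 0.0, 2.27]
force: [-0.3, 0.4, -2.6]
width: 12.6
gripper_force: 59.2
```

```bash
python3 -c "
from h import *
p,d,m=shot('wrist','w10'); s=monitor.read_state(); print(s['eef_pos'],np.degrees(s['tool_rot'][2]))
np.savez('w10',p=p,d=d,T=s['eef_pos'],yaw=s['tool_rot'][2],**m)
q=proj(m,[660,-9,110])[0]; print(q)
a=p[20:384,130:390]; b=p[max(0,int(q[1])-45):int(q[1])+45,int(q[0])-45:int(q[0])+45]
A=cv2.resize(a,(390,546)); B=cv2.resize(b,(400,546),interpolation=cv2.INTER_CUBIC)
cv2.imwrite('pics/w10c.png',np.hstack([A,B])[:,:,::-1]); print(b.shape)"
```

```text
[715.80350028 -73.46995442 235.44963018] 130.04521248315385
[255.81526604  68.78183677]
(90, 90, 3)
```

View pics/w10c.png

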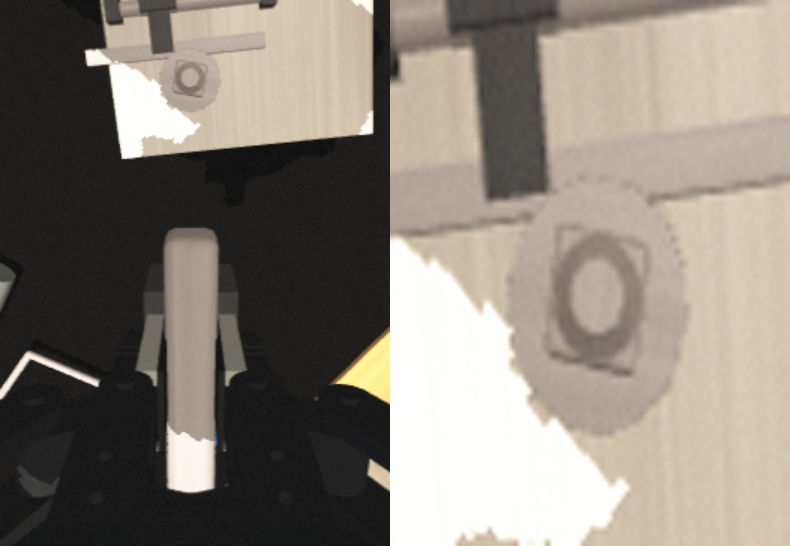

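Run:
```python
from h import *
z=np.load('w10.npz'); m={k:z[k] for k in('mtx','dist_coeffs','R','t')}; T=z['T']; y=float(z['yaw'])
f=lambda q:np.array(q)*[1/4.444,1/6.067]+[210-.5,23-.5]
C=onplane(m,f([(168,222),(260,240),(242,375),(160,353)]),104)[:,:2]
e=np.roll(C,-1,0)-C; print(C.round(1),np.linalg.norm(e,axis=1),np.degrees(np.arctan2(e[:,1],e[:,0]))%90, C.mean(0))
print('tip(110)',onplane(m,f([(208,292)]),110), 'cone ring(104)',onplane(m,f([(207,297)]),104))
# shoulder: fit of the grey disc outline, from crop
S=f([(118,300),(298,300),(208,180),(208,435)]); print('shoulder 82',onplane(m,S,82).round(1))
# handle bar in hand px -> tool frame
g=lambda q:np.array(q)*[260/390,364/546]+[130,20]
for uv in[(166,300),(216,300),(190,229),(189,491),(166,420),(216,420)]:
    P=onplane(m,[g(uv)],T[2]+23)[0]-T; print(uv,'tool x %.1f y %.1f'%(P[:2]@[np.cos(y),np.sin(y)],P[:2]@[np.sin(y),-np.cos(y)]))
```

```text
[[650.3  -7.6]
 [663.8   1. ]
 [671.9 -13.4]
 [659.2 -20.6]] [15.94908305 16.52004103 14.57978929 15.75599693] [32.3840226  29.57342817 29.41645107 34.48924779] [661.31608188 -10.15397178]
tip(110) [[661.12497917  -9.76818807 110.        ]] cone ring(104) [[661.16510762 -10.10864848 104.        ]]
shoulder 82 [[647.9 -20.3  82. ]
 [673.7   1.4  82. ]
 [650.9   2.3  82. ]
 [672.3 -23.1  82. ]]
(166, 300) tool x 22.6 y -6.5
(216, 300) tool x 22.6 y 6.2
(190, 229) tool x 41.0 y -0.4
(189, 491) tool x -35.7 y -0.7
(166, 420) tool x -12.4 y -7.0
(216, 420) tool x -12.4 y 6.7
```

```bash
python3 -c "
from h import *
plan((661.4,-10.5,165,121.5))"
```

```text
at [715.8 -73.5 235.4 130. ]
-> [661.4 -10.5 165.  121.5] cm 8.32 -0.11 7.04 deg 8.5 rows 2.6
```

>>> {"method": "arm_command", "body": {
  "series": [5, 2.5, 0, 1, 3, 5, 5, 0, 2, 6, 5, 7.5, -0.1, 4, 8.5, 5, 8.3, -0.1, 6, 8.5, 5, 8.3, -0.1, 7, 8.5]
}}

```text
clock: 26.2
eef_pos: [659.0, -7.9, 163.7]
tool_rot: [-3.139, -0.003, 2.125]
force: [-0.3, -1.2, -2.5]
width: 12.7
gripper_force: 59.1
```

>>> {"method": "arm_command", "body": {
  "series": [5, 0, 0, 0, 0, 5, 0, 0, 0, 0, 5, 0, 0, 0, 0, 5, 0, 0, 0, 0, 5, 0, 0, 0, 0]
}}

```text
clock: 26.62
eef_pos: [662.8, -11.5, 166.2]
tool_rot: [3.14, 0.001, 2.12]
force: [0.4, 0.3, -2.2]
width: 13.1
gripper_force: 59.2
```

```bash
python3 -c "
from h import *
p,d,m=shot('wrist')
p,d,m=shot('wrist','w11'); plan((661.4,-10.5,149,121.5)); print(proj(m,[661.2,-10.1,110]))"
```

```text
at [662.3 -11.2 165.9 121.5]
-> [661.4 -10.5 149.  121.5] cm 0.11 -0.04 1.69 deg -0.0 rows 0.4
[[256.52819524 203.56905347]]
```

>>> {"method": "arm_command", "body": {
  "series": [5, 0.08, 0, 0.5, 0, 5, 0.08, 0, 1, 0, 5, 0.08, 0, 1.5, 0, 5, 0.08, 0, 1.7, 0, 5, 0.08, 0, 1.7, 0]
}}

```text
clock: 27.13
eef_pos: [660.6, -10.3, 147.1]
tool_rot: [-3.14, -0.001, 2.121]
force: [0.8, -0.7, -2.7]
width: 12.8
gripper_force: 59.2
```

>>> {"method": "arm_command", "body": {
  "series": [5, 0, 0, 0, 0, 5, 0, 0, 0, 0, 5, 0, 0, 0, 0, 5, 0, 0, 0, 0, 5, 0, 0, 0, 0]
}}

```text
clock: 27.55
eef_pos: [661.5, -10.2, 148.4]
tool_rot: [3.141, 0.0, 2.121]
force: [-0.4, -0.7, -2.0]
width: 13.1
gripper_force: 59.2
```

```bash
python3 -c "
from h import *
plan((661.4,-10.5,140,121.5)); shot('wrist','w11')"
```

```text
at [661.5 -10.2 148.4 121.5]
-> [661.4 -10.5 140.  121.5] cm -0.02 -0.02 0.84 deg 0.0 rows 0.2
```

View pics/w11.png

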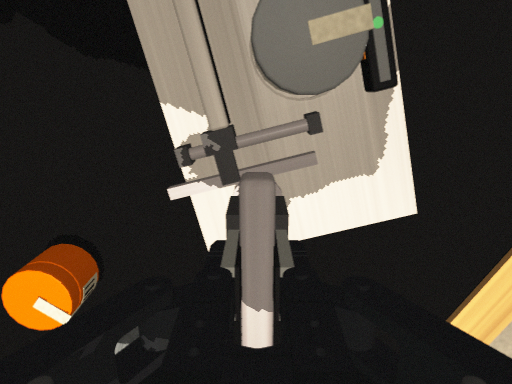

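>>> {"method": "arm_command", "body": {
  "series": [5, 0, 0, 0.2, 0, 5, 0, 0, 0.4, 0, 5, 0, 0, 0.6, 0, 5, 0, 0, 0.8, 0, 5, 0, 0, 0.8, 0]
}}

```text
clock: 28.02
eef_pos: [661.6, -9.7, 140.7]
tool_rot: [3.141, -0.0, 2.121]
force: [-0.6, 0.6, 3.0]
width: 12.8
gripper_force: 59.9
```

>>> {"method": "arm_command", "body": {
  "series": [5, 0, 0, 0.1, 0, 5, 0, 0, 0.2, 0, 5, 0, 0, 0.3, 0, 5, 0, 0, 0.4, 0, 5, 0, 0, 0.4, 0]
}}

```text
clock: 28.43
eef_pos: [661.9, -9.2, 138.5]
tool_rot: [3.14, 0.0, 2.121]
force: [-1.9, 0.4, -1.7]
width: 13.0
gripper_force: 59.4
```

>>> {"method": "arm_command", "body": {
  "series": [5, 0, 0, 0.1, 0, 5, 0, 0, 0.2, 0, 5, 0, 0, 0.3, 0, 5, 0, 0, 0.4, 0, 5, 0, 0, 0.5, 0]
}}

```text
clock: 28.85
eef_pos: [660.9, -9.7, 130.5]
tool_rot: [-3.141, -0.001, 2.121]
force: [-1.1, 2.6, -0.4]
width: 12.8
gripper_force: 59.5
```

>>> {"method": "arm_command", "body": {
  "series": [5, 0, 0, 0.1, 0, 5, 0, 0, 0.2, 0, 5, 0, 0, 0.3, 0, 5, 0, 0, 0.4, 0, 5, 0, 0, 0.5, 0]
}}

```text
clock: 29.27
eef_pos: [661.2, -9.5, 126.2]
tool_rot: [3.141, -0.001, 2.121]
force: [-2.7, 4.1, -0.6]
width: 12.8
gripper_force: 59.7
```

>>> {"method": "arm_command", "body": {
  "series": [5, 0.05, 0, 0.15, 0, 5, 0.05, 0, 0.3, 0, 5, 0.05, 0, 0.45, 0, 5, 0.05, 0, 0.6, 0, 5, 0.05, 0, 0.65, 0]
}}

```text
clock: 29.68
eef_pos: [661.0, -9.6, 119.4]
tool_rot: [-3.142, -0.0, 2.121]
force: [-3.1, 3.2, -0.3]
width: 12.9
gripper_force: 59.6
```

>>> {"method": "arm_command", "body": {
  "series": [5, 0, 0, 0, 0, 5, 0, 0, 0, 0, 5, 0, 0, 0.05, 0, 5, 0, 0, 0.1, 0, 5, 0, 0, 0.1, 0]
}}

```text
clock: 30.1
eef_pos: [661.1, -9.5, 119.1]
tool_rot: [3.141, -0.0, 2.121]
force: [-2.8, 4.5, 1.5]
width: 12.8
gripper_force: 59.8
```

>>> {"method": "arm_command", "body": {
  "series": [5, 0.03, 0, 0.05, 0, 5, 0.03, 0, 0.1, 0, 5, 0.03, 0, 0.15, 0, 5, 0.03, 0, 0.2, 0, 5, 0.03, 0, 0.2, 0]
}}

```text
clock: 30.52
eef_pos: [662.0, -9.0, 119.0]
tool_rot: [3.139, 0.001, 2.121]
force: [-3.7, 4.1, 10.1]
width: 12.9
gripper_force: 61.1
```

```bash
python3 -c "
from h import *
s=monitor.read_state(); print(s['eef_pos'],s['force'],s['torque'],s['tool_rot'])"
```

```text
[661.95788284  -8.98439805 119.01874287] [-3.7223072   4.12178449 10.08339106] [ 0.94403242  0.96861499 -0.06782248] [3.13908166e+00 1.33853800e-03 2.12074643e+00]
```

>>> {"method": "arm_command", "body": {
  "series": [5, 0, 0, -0.05, 2, 5, 0, 0, -0.1, 5, 5, 0, 0, -0.1, 10, 5, 0, 0, -0.1, 15, 5, 0, 0, -0.1, 20]
}}

```text
clock: 30.93
eef_pos: [661.7, -9.2, 119.0]
tool_rot: [3.139, 0.0, 1.768]
force: [-2.9, 4.6, 3.9]
width: 12.7
gripper_force: 60.3
```

```bash
python3 -c "
from h import *
s=monitor.read_state(); print(s['eef_pos'],s['force'],s['torque'],s['tool_rot'])"
```

```text
[661.73392875  -9.19074477 119.02426307] [-2.89365337  4.55499383  3.88338438] [0.97973902 0.69906387 0.09623318] [3.1394963e+00 2.2622061e-04 1.7677804e+00]
```

>>> {"method": "arm_command", "body": {
  "series": [5, 0.05, -0.02, 0, 6, 5, 0.08, -0.03, 0, 12, 5, 0.08, -0.03, 0, 18, 5, 0.08, -0.03, 0, 24, 5, 0.08, -0.03, 0, 30]
}}

```text
clock: 31.35
eef_pos: [661.7, -8.7, 119.1]
tool_rot: [3.139, -0.001, 1.243]
force: [-1.5, 4.2, 2.6]
width: 13.0
gripper_force: 60.1
```

>>> {"method": "arm_command", "body": {
  "series": [5, 0, 0, 0, 6, 5, 0, 0, 0, 12, 5, 0, 0, 0, 18, 5, 0, 0, 0, 24, 5, 0, 0, 0, 30]
}}

```text
clock: 31.77
eef_pos: [662.0, -8.7, 119.1]
tool_rot: [3.139, -0.002, 0.72]
force: [-0.7, 4.4, 2.1]
width: 12.6
gripper_force: 60.0
```

>>> {"method": "arm_command", "body": {
  "series": [5, 0, 0, 0, 5, 5, 0, 0, 0, 10, 5, 0, 0, 0, 15, 5, 0, 0, 0, 20, 5, 0, 0, 0, 25]
}}

```text
clock: 32.18
eef_pos: [662.2, -9.1, 119.1]
tool_rot: [3.14, -0.003, 0.285]
force: [-0.9, 3.2, 2.2]
width: 13.2
gripper_force: 59.9
```

```bash
python3 -c "
from h import *
s=monitor.read_state(); print(s['eef_pos'],s['force'],s['torque'],s['tool_rot'],s['qpos'])"
```

```text
[662.22278869  -9.12287644 119.10429297] [-0.87271294  3.19126176  2.1956642 ] [0.69391976 0.10038676 0.02211886] [ 3.13988278 -0.00340496  0.284623  ] [-0.02506651  0.76911083 -0.0068155   1.58210918  0.00782068  0.7866736
 -1.32164384]
```

>>> {"method": "arm_command", "body": {
  "series": [5, 0, 0, 0, 3, 5, 0, 0, 0, 6, 5, 0, 0, 0, 9, 5, 0, 0, 0, 11, 5, 0, 0, 0, 13]
}}

```text
clock: 32.6
eef_pos: [662.4, -9.3, 119.1]
tool_rot: [3.139, -0.004, 0.065]
force: [0.5, 2.0, 2.0]
width: 12.4
gripper_force: 67.8
```

```bash
python3 -c "
from h import *
s=monitor.read_state(); print(s['force'],s['torque'],s['tool_rot'])"
```

```text
[0.509441   1.95073081 2.04284123] [ 0.55287453 -0.01213894  1.418701  ] [ 3.13922432 -0.00381124  0.06512026]
```

>>> {"method": "arm_command", "body": {
  "series": [5, 0, 0, 0, 2, 5, 0, 0, 0, 4, 5, 0, 0, 0, 5, 5, 0, 0, 0, 6, 5, 0, 0, 0, 6]
}}

```text
clock: 33.02
eef_pos: [662.4, -9.3, 119.1]
tool_rot: [3.14, -0.004, -0.04]
force: [2.1, 0.7, 5.4]
width: 13.0
gripper_force: 84.5
```

```bash
python3 -c "
from h import *
s=monitor.read_state(); print(s['force'],s['torque'],s['tool_rot'])"
```

```text
[2.12637129 0.65684668 5.41802892] [ 0.27061236 -0.29772976  2.15400139] [ 3.14005331 -0.00421845 -0.04018395]
```

>>> {"method": "arm_command", "body": {
  "series": [5, 0, 0, 0, -2, 5, 0, 0, 0, -4, 5, 0, 0, 0, -6, 5, 0, 0, 0, -8, 5, 0, 0, 0, -9]
}}

```text
clock: 33.43
eef_pos: [662.3, -9.2, 119.1]
tool_rot: [-3.141, -0.004, 0.112]
force: [1.1, 1.5, 4.9]
width: 12.8
gripper_force: 60.4
```

>>> {"method": "arm_command", "body": {
  "series": [5, 0, 0, 0, 0, 5, 0, 0, 0, 0, 5, 0, 0, 0, 0, 5, 0, 0, 0, 0, 5, 0, 0, 0, 0]
}}

```text
clock: 33.85
eef_pos: [662.3, -9.2, 119.1]
tool_rot: [-3.142, -0.004, 0.11]
force: [1.3, 2.4, 6.1]
width: 12.8
gripper_force: 60.5
```

```bash
python3 -c "
from h import *
s=monitor.read_state(); print(s['force'],s['torque'],s['tool_rot'],s['eef_pos'])"
```

```text
[1.34950255 2.35153645 6.05566329] [ 0.590231   -0.20740188  0.22957347] [-3.14153386 -0.00408431  0.11001404] [662.25298834  -9.21950147 119.05498488]
```

Lift straight up, then check the gate.

>>> {"method": "arm_command", "body": {
  "series": [5, 0, 0, -0.5, 0, 5, 0, 0, -1, 0, 5, 0, 0, -1.5, 0, 5, 0, 0, -2, 0, 5, 0, 0, -2.5, 0]
}}

```text
clock: 34.27
eef_pos: [658.5, -9.1, 133.4]
tool_rot: [-3.141, 0.007, 0.111]
force: [11.2, 2.1, -35.8]
width: 12.3
gripper_force: 62.8
```

>>> {"method": "arm_command", "body": {
  "series": [5, 0, 0, -1, 0, 5, 0, 0, -2, 0, 5, 0, 0, -4, 0, 5, 0, 0, -6.5, 0, 5, 0, 0, -9, 0]
}}

```text
clock: 34.68
eef_pos: [659.4, -10.4, 233.9]
tool_rot: [3.141, 0.002, 0.11]
force: [0.8, 0.5, -1.8]
width: 12.8
gripper_force: 67.2
```

```bash
python3 -c "
from h import *
s=monitor.read_state(); print(s['force'],s['eef_pos'],s['width'])
plan((600,-10,235,33),(540,40,235,60))"
```

```text
[ 0.83746181  0.53283265 -1.81224765] [659.42417371 -10.43242114 233.90489028] 12.787086107362784
at [659.4 -10.4 233.9   6.3]
-> [600 -10 235  33] cm -5.90 -0.69 -0.11 deg -26.7 rows 3.7
-> [540  40 235  60] cm -2.31 -7.46 0.00 deg -27.0 rows 3.8
```

```bash
python3 -c "
from h import *
plan((590,10,235,33),(541,52,235,45.65))"
```

```text
at [659.4 -10.4 233.9   6.3]
-> [590  10 235  33] cm -6.68 -2.79 -0.11 deg -26.7 rows 3.7
-> [541.   52.  235.   45.6] cm -1.82 -6.19 -0.00 deg -12.7 rows 1.8
```

>>> {"method": "arm_command", "body": {
  "series": [5, -1.3, -0.6, 0, -5.3, 5, -2.7, -1.1, 0, -10.7, 5, -4, -1.7, 0, -16, 5, -5.3, -2.2, 0, -21.4, 5, -6.7, -2.8, -0.1, -26.7]
}}

```text
clock: 35.1
eef_pos: [589.5, 9.8, 234.6]
tool_rot: [3.141, 0.001, 0.58]
force: [-0.2, 0.5, -2.5]
width: 12.3
gripper_force: 67.2
```

>>> {"method": "arm_command", "body": {
  "series": [5, -0.6, -2, 0, -4, 5, -1.2, -4, 0, -8, 5, -1.8, -6.2, 0, -12.7, 5, -1.8, -6.2, 0, -12.7, 5, -1.8, -6.2, 0, -12.7]
}}

```text
clock: 35.52
eef_pos: [540.9, 53.1, 234.8]
tool_rot: [3.141, 0.0, 0.8]
force: [0.4, -1.4, -2.6]
width: 12.2
gripper_force: 67.2
```

>>> {"method": "arm_command", "body": {
  "series": [5, 0, 0, 0, 0, 5, 0, 0, 0, 0, 5, 0, 0, 0, 0, 5, 0, 0, 0, 0, 5, 0, 0, 0, 0]
}}

```text
clock: 35.93
eef_pos: [541.9, 53.0, 233.6]
tool_rot: [3.142, 0.0, 0.8]
force: [0.7, -0.4, -1.5]
width: 12.6
gripper_force: 67.2
```

```bash
python3 -c "
from h import *
p,d,m=shot('wrist','w12'); s=monitor.read_state(); print(s['eef_pos'],np.degrees(s['tool_rot'][2]))
np.savez('w12',p=p,d=d,T=s['eef_pos'],yaw=s['tool_rot'][2],**m)
X=cloud(m,d)-s['eef_pos']; print('bar top h', np.median(X[220:280,254:262,2]))
"
```

```text
[541.8194724   53.16714975 233.55864704] 45.87049448365945
bar top h 21.636584605908297
```

View pics/w12.png

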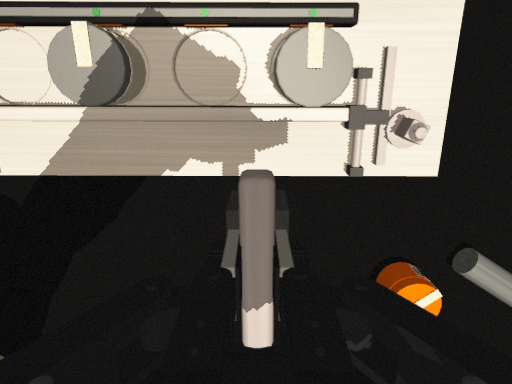

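Run:
```python
from h import *
for f in('w3.npz','w12.npz'):
    z=np.load(f); m={k:z[k] for k in('mtx','dist_coeffs','R','t')}; g=cv2.cvtColor(z['p'],cv2.COLOR_RGB2GRAY).astype(int)
    col=g[85:180,180:220].mean(1).round().astype(int); print(f,col)
    n=np.array([np.cos(np.radians(45.65)),np.sin(np.radians(45.65))]); N=np.array([574.6,144.2])
    for r in range(90,180,4): 
        print(r, ((onplane(m,[(200,r)],86)[0,:2]-N)@n).round(1), end=' | ')
    print()
```

```text
w3.npz [153 151 148 147 148 148 145 141 143 148 151 150 145 142 143 144 145 140
 135 139 143 135 137 137 136 134 137 138 137 136 138 134 133 134 140 137
 135 135 136 138 138 137 137 140 139 110  13  41 128 140 148 147 144 143
 142 141 138 137 137 138 128 116 139 141 142 146 147 144 144 142 142 142
 144 147 157 165 166 176 184 194 202 208 213 216 219 223 225 225 223 145
  20  21  20  21  20]
90 -20.0 | 94 -23.2 | 98 -26.4 | 102 -29.6 | 106 -32.8 | 110 -36.0 | 114 -39.3 | 118 -42.6 | 122 -45.9 | 126 -49.2 | 130 -52.6 | 134 -55.9 | 138 -59.3 | 142 -62.7 | 146 -66.2 | 150 -69.6 | 154 -73.1 | 158 -76.6 | 162 -80.2 | 166 -83.7 | 170 -87.3 | 174 -90.9 | 178 -94.6 | 
w12.npz [155 155 157 153 151 149 150 152 149 146 147 150 155 154 150 147 147 150
 150 143  97  38 119 143 152 152 150 147 148 147 144 142 142 142 140 122
 118 142 139 139 141 142 142 140 142 144 144 142 141 143 145 147 148 147
 141 146 148 146 144 144 140 140 142 143 145 146 147 152 150 148 148 146
 146 151 164 174 185 209 220 228 230 235 239 241 241 241 242 243 241 240
 235  21  22  21  22]
90 -18.1 | 94 -21.3 | 98 -24.5 | 102 -27.7 | 106 -31.0 | 110 -34.3 | 114 -37.6 | 118 -40.9 | 122 -44.2 | 126 -47.6 | 130 -50.9 | 134 -54.3 | 138 -57.8 | 142 -61.2 | 146 -64.7 | 150 -68.2 | 154 -71.7 | 158 -75.2 | 162 -78.8 | 166 -82.4 | 170 -86.0 | 174 -89.7 | 178 -93.3 |
```

Run:
```python
from h import *
n=np.array([np.cos(np.radians(45.65)),np.sin(np.radians(45.65))]); N=np.array([574.6,144.2])
for f in('w3.npz','w12.npz'):
    z=np.load(f); m={k:z[k] for k in('mtx','dist_coeffs','R','t')}; X=cloud(m,z['d'])
    for c in(180,205,225):
        s=(X[:180,c,:2]-N)@n; print(f,c,' '.join('%d:%.0f/%.0f'%(r,s[r],X[r,c,2]) for r in (list(range(10,32,3))+list(range(98,150,2)))))
z=np.load('w12.npz'); cv2.imwrite('pics/w12c.png',cv2.resize(z['p'][95:165,340:450],None,fx=6,fy=6,interpolation=cv2.INTER_CUBIC)[:,:,::-1])
```

```text
w3.npz 180 10:39/88 13:37/88 16:35/86 19:33/86 22:31/83 25:31/69 28:29/69 31:27/70 98:-27/70 100:-28/69 102:-30/72 104:-32/70 106:-34/69 108:-35/70 110:-37/69 112:-39/70 114:-40/70 116:-42/70 118:-44/69 120:-46/69 122:-47/70 124:-49/71 126:-51/69 128:-53/69 130:-54/70 132:-54/83 134:-56/85 136:-58/85 138:-59/84 140:-61/86 142:-63/86 144:-64/85 146:-66/85 148:-70/71
w3.npz 205 10:39/87 13:37/88 16:35/85 19:33/86 22:31/83 25:31/69 28:30/65 31:28/64 98:-27/62 100:-29/63 102:-30/64 104:-32/70 106:-34/69 108:-35/69 110:-37/69 112:-39/71 114:-40/69 116:-42/70 118:-44/70 120:-46/69 122:-47/70 124:-49/70 126:-51/69 128:-53/70 130:-54/69 132:-55/83 134:-56/85 136:-58/85 138:-59/88 140:-61/86 142:-63/85 144:-65/85 146:-66/85 148:-71/71
w3.npz 225 10:39/86 13:37/87 16:35/85 19:33/85 22:32/78 25:31/70 28:29/69 31:27/69 98:-27/67 100:-29/68 102:-30/70 104:-32/70 106:-34/69 108:-35/70 110:-37/70 112:-39/69 114:-41/69 116:-42/69 118:-44/69 120:-46/70 122:-47/70 124:-49/70 126:-51/69 128:-53/70 130:-55/70 132:-55/83 134:-56/85 136:-58/86 138:-59/86 140:-61/84 142:-63/86 144:-65/85 146:-67/84 148:-71
[... 410 characters left out ...]
8 19:35/86 22:33/84 25:31/84 28:31/70 31:30/64 98:-25/63 100:-27/64 102:-29/63 104:-30/65 106:-31/83 108:-33/85 110:-34/87 112:-36/86 114:-38/86 116:-39/85 118:-41/85 120:-43/84 122:-46/70 124:-47/70 126:-49/69 128:-51/69 130:-53/70 132:-55/69 134:-56/69 136:-58/70 138:-60/70 140:-62/70 142:-64/70 144:-66/69 146:-67/69 148:-69/71
w12.npz 225 10:41/87 13:39/87 16:37/86 19:36/84 22:33/86 25:31/83 28:32/70 31:29/69 98:-25/63 100:-27/64 102:-28/67 104:-30/70 106:-31/84 108:-33/84 110:-34/85 112:-36/87 114:-37/86 116:-39/85 118:-41/85 120:-43/85 122:-46/69 124:-47/70 126:-49/70 128:-51/69 130:-53/70 132:-55/69 134:-56/71 136:-58/70 138:-60/70 140:-62/69 142:-64/70 144:-66/69 146:-67/70 148:-69/69
```

View pics/w12c.png

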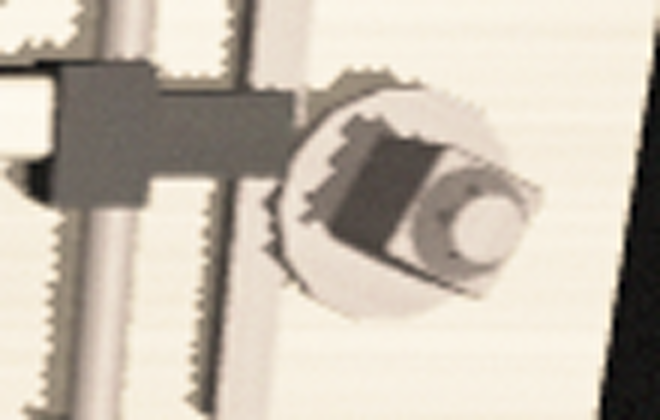

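```bash
python3 -c "
from h import *
plan((450,165,237,45.65),(358,277,238,45.65))"
```

```text
at [541.8  53.2 233.6  45.9]
-> [450.  165.  237.   45.6] cm 1.63 -14.38 -0.34 deg 0.2 rows 3.5
-> [358.  277.  238.   45.6] cm 1.58 -14.41 -0.10 deg 0.0 rows 3.5
```

>>> {"method": "arm_command", "body": {
  "series": [5, 0.3, -2.9, -0.1, 0.2, 5, 0.6, -5.8, -0.2, 0.2, 5, 1, -8.6, -0.2, 0.2, 5, 1.3, -11.5, -0.3, 0.2, 5, 1.6, -14.4, -0.3, 0.2]
}}

```text
clock: 36.4
eef_pos: [448.8, 166.0, 236.9]
tool_rot: [3.141, -0.0, 0.797]
force: [0.1, 0.9, -2.8]
width: 12.5
gripper_force: 67.3
```

>>> {"method": "arm_command", "body": {
  "series": [5, 0.3, -2.9, 0, 0, 5, 0.6, -5.8, 0, 0, 5, 1, -8.6, 0, 0, 5, 1.3, -11.5, 0, 0, 5, 1.6, -14.4, 0, 0]
}}

```text
clock: 36.82
eef_pos: [356.7, 278.1, 236.9]
tool_rot: [3.141, -0.0, 0.797]
force: [0.6, 0.4, -2.8]
width: 12.9
gripper_force: 67.3
```

>>> {"method": "arm_command", "body": {
  "series": [5, 0, 0, 0, 0, 5, 0, 0, 0, 0, 5, 0, 0, 0, 0, 5, 0, 0, 0, 0, 5, 0, 0, 0, 0]
}}

```text
clock: 37.23
eef_pos: [358.3, 276.1, 236.7]
tool_rot: [3.141, 0.0, 0.795]
force: [0.6, 0.5, -3.0]
width: 12.5
gripper_force: 67.2
```

>>> {"method": "arm_command", "body": {
  "series": [5, 0, 0, 0, 0, 5, 0, 0, 0, 0, 5, 0, 0, 0, 0, 5, 0, 0, 0, 0, 5, 0, 0, 0, 0]
}}

```text
clock: 37.65
eef_pos: [357.5, 277.0, 236.7]
tool_rot: [3.142, 0.0, 0.798]
force: [-0.4, 0.9, -2.7]
width: 12.7
gripper_force: 67.2
```

```bash
python3 -c "
from h import *
p,d,m=shot('wrist'); p,d,m=shot('wrist'); s=monitor.read_state(); T=s['eef_pos']; print(T,np.degrees(s['tool_rot'][2]))
np.savez('w13',p=p,d=d,T=T,yaw=s['tool_rot'][2],**m)
q=proj(m,[[400.5,334,110],[400.5,334,82],[342.8,274,90]]); print(q)
u,v=q[0].astype(int); print(u,v)
X=cloud(m,d); g=((X[...,2]>100)&(X[...,2]<116)&(d>0)); ii=np.argwhere(g&(np.hypot(X[...,0]-400.5,X[...,1]-334)<20)); print(len(ii),X[ii[:,0],ii[:,1]].mean(0) if len(ii) else 0)
A=cv2.resize(p[max(0,v-30):v+50,u-40:u+60],(500,400),interpolation=cv2.INTER_CUBIC); print(max(0,v-30),u-40)
B=cv2.resize(p[150:370,190:330],(255,400)); cv2.imwrite('pics/w13c.png',np.hstack([A,B])[:,:,::-1])"
```

```text
[357.49729347 277.1256013  236.71053622] 45.71211302363104
[[244.13803868  89.18477753]
 [245.30991788  89.27199602]
 [246.62940533 186.29615138]]
244 89
248 [401.47571596 333.83236889 107.4702722 ]
59 204
```

View pics/w13c.png

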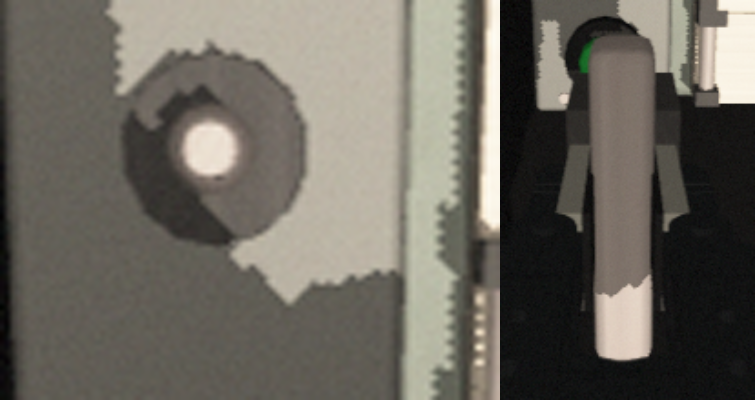

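```bash
python3 -c "
from h import *
z=np.load('w13.npz'); m={k:z[k] for k in('mtx','dist_coeffs','R','t')}
print(onplane(m,[(245.7,88.6)],110),onplane(m,[(246.5,88.5)],82))
plan((401,333.8,170,45.65),(401,333.8,150,45.65))"
```

```text
[[401.6613514  333.46759082 110.        ]] [[401.66380612 333.74035023  82.        ]]
at [357.5 277.1 236.7  45.7]
-> [401.  333.8 170.   45.6] cm 7.09 -0.84 6.67 deg 0.1 rows 2.3
-> [401.  333.8 150.   45.6] cm 0.00 0.00 2.00 deg 0.0 rows 0.5
```

>>> {"method": "arm_command", "body": {
  "series": [5, 2.5, -0.3, 1, 0, 5, 5, -0.5, 2.5, 0, 5, 7.1, -0.78, 4.5, 0, 5, 7.1, -0.78, 6, 0, 5, 7.1, -0.78, 6.7, 0]
}}

```text
clock: 38.17
eef_pos: [401.0, 333.6, 167.6]
tool_rot: [-3.141, 0.003, 0.799]
force: [-0.9, 0.2, -1.9]
width: 12.6
gripper_force: 67.2
```

>>> {"method": "arm_command", "body": {
  "series": [5, 0, 0, 0.6, 0, 5, 0, 0, 1.2, 0, 5, 0, 0, 1.8, 0, 5, 0, 0, 1.8, 0, 5, 0, 0, 1.8, 0]
}}

```text
clock: 38.58
eef_pos: [401.5, 333.2, 152.0]
tool_rot: [3.141, -0.0, 0.798]
force: [0.7, -0.4, -2.7]
width: 12.6
gripper_force: 67.2
```

>>> {"method": "arm_command", "body": {
  "series": [5, 0, 0, 0, 0, 5, 0, 0, 0, 0, 5, 0, 0, 0, 0, 5, 0, 0, 0, 0, 5, 0, 0, 0, 0]
}}

```text
clock: 39.0
eef_pos: [401.6, 333.5, 151.9]
tool_rot: [3.142, -0.0, 0.798]
force: [-0.0, 0.0, -2.4]
width: 12.6
gripper_force: 67.2
```

```bash
python3 -c "
from h import *
shot('wrist');plan((401.3,333.3,140,45.65))"
```

```text
at [401.5 333.4 151.8  45.7]
-> [401.3 333.3 140.   45.6] cm -0.02 -0.01 1.18 deg 0.1 rows 0.3
```

>>> {"method": "arm_command", "body": {
  "series": [5, 0, 0, 0.3, 0, 5, 0, 0, 0.6, 0, 5, 0, 0, 0.9, 0, 5, 0, 0, 1.2, 0, 5, 0, 0, 1.5, 0]
}}

```text
clock: 39.47
eef_pos: [401.4, 333.3, 136.2]
tool_rot: [-3.142, 0.0, 0.798]
force: [0.2, -0.3, -2.4]
width: 12.6
gripper_force: 67.2
```

>>> {"method": "arm_command", "body": {
  "series": [5, 0, 0, 0.2, 0, 5, 0, 0, 0.4, 0, 5, 0, 0, 0.6, 0, 5, 0, 0, 0.8, 0, 5, 0, 0, 1, 0]
}}

```text
clock: 39.88
eef_pos: [401.5, 333.5, 126.6]
tool_rot: [3.142, -0.0, 0.798]
force: [0.5, 0.8, -2.1]
width: 12.7
gripper_force: 67.2
```

>>> {"method": "arm_command", "body": {
  "series": [5, 0, 0, 0.15, 0, 5, 0, 0, 0.3, 0, 5, 0, 0, 0.4, 0, 5, 0, 0, 0.5, 0, 5, 0, 0, 0.6, 0]
}}

```text
clock: 40.3
eef_pos: [401.7, 333.6, 120.9]
tool_rot: [3.142, -0.001, 0.798]
force: [-0.0, -0.2, 7.4]
width: 12.8
gripper_force: 68.8
```

>>> {"method": "arm_command", "body": {
  "series": [5, 0, 0, 0.1, 0, 5, 0, 0, 0.15, 0, 5, 0, 0, 0.2, 0, 5, 0, 0, 0.2, 0, 5, 0, 0, 0.2, 0]
}}

```text
clock: 40.72
eef_pos: [401.9, 333.8, 120.7]
tool_rot: [3.141, -0.002, 0.798]
force: [-2.5, -2.1, 14.8]
width: 12.6
gripper_force: 69.9
```

>>> {"method": "arm_command", "body": {
  "series": [10, 0, 0, 0.1, 0, 20, 0, 0, 0, 0, 30, 0, 0, 0, 0, 45, 0, 0, 0, 0, 60, 0, 0, 0, 0]
}}

```text
clock: 41.13
eef_pos: [401.5, 333.4, 118.6]
tool_rot: [-3.142, 0.0, 0.798]
force: [0.7, 0.2, -0.3]
width: 48.9
gripper_force: 0.0
```

>>> {"method": "arm_command", "body": {
  "series": [60, 0, 0, -1, 0, 60, 0, 0, -3, 0, 60, 0, 0, -6, 0, 60, 0, 0, -9, 0, 60, 0, 0, -11.5, 0]
}}

```text
clock: 41.55
eef_pos: [401.5, 333.7, 236.0]
tool_rot: [-3.141, -0.001, 0.798]
force: [0.5, 0.7, -0.9]
width: 51.0
gripper_force: 0.0
```

```bash
python3 -c "
from h import *
plan((358,277,238,45.65))"
```

```text
at [401.5 333.7 236.   45.7]
-> [358.  277.  238.   45.6] cm -7.10 0.84 -0.20 deg 0.1 rows 1.7
```

>>> {"method": "arm_command", "body": {
  "series": [60, -2.5, 0.3, 0, 0, 40, -5, 0.6, 0, 0, 20, -7.1, 0.8, 0, 0, 0, -7.1, 0.8, 0, 0, 0, -7.1, 0.8, 0, 0]
}}

```text
clock: 41.97
eef_pos: [357.4, 276.4, 234.4]
tool_rot: [3.141, -0.001, 0.797]
force: [0.7, 0.8, 0.5]
width: 2.7
gripper_force: 0.0
```

>>> {"method": "arm_command", "body": {
  "series": [0, 0, 0, 0, 0, 0, 0, 0, 0, 0, 0, 0, 0, 0, 0, 0, 0, 0, 0, 0, 0, 0, 0, 0, 0]
}}

```text
clock: 42.38
eef_pos: [357.8, 277.3, 233.5]
tool_rot: [-3.141, 0.0, 0.798]
force: [0.3, 0.3, -0.5]
width: -0.1
gripper_force: 0.0
```

Run:
```python
from h import *
p,d,m=bar(142,6); lids(p,d,m,114,8)
X=cloud(m,d); hsv=cv2.cvtColor(p,cv2.COLOR_RGB2HSV); g=cv2.inRange(hsv,(45,120,60),(75,255,255)); n,l,st,c=cv2.connectedComponentsWithStats(g)
i=1+np.argmax(st[1:,4]); z=np.median(X[l==i][:,2]); b=onplane(m,[c[i]],z)[0]; print('button',st[i],c[i],b)
t,td,mt=shot('top'); lids(t,td,mt); lids(t,td,mt,114,10)
plan((b[0],b[1],z+45,45.65),(b[0],b[1],z+8,45.65))
```

```text
px [ 235   22   21  124 2497] ctr [403.2 334.1] size [78.2 13.2] long dir 45.6 z 141.3 tool x 72.3 y -7.1
at [357.8 277.3 233.5] 45.73 -0.08538508549430528
lid [511.3 204.5] enc [511.1 204.5] 30.273893356323242 axes [57.1 59.4] strip deg 38.2 rgb [166. 159. 145.]
button [233 171  29  29 671] [247.19225037 185.47690015] [344.88842651 275.24958591  91.34733674]
lid [ 556.2 -187.5] enc [ 556.5 -186.9] 29.76597023010254 axes [54.7 56.9] strip deg -3.9 rgb [243. 152.  36.]
lid [ 297.9 -332.4] enc [ 297.5 -332.3] 29.44442367553711 axes [54.1 55.6] strip deg 179.2 rgb [240.  57.  49.]
lid [631.4  85.6] enc [631.1  86.1] 29.59062385559082 axes [55.3 56.9] strip deg 45.8 rgb [176. 170. 159.]
lid [511.6 202.8] enc [512.4 202.5] 29.77021026611328 axes [54.5 57. ] strip deg 48.2 rgb [178. 171. 160.]
at [357.7 277.2 233.6  45.7]
-> [344.9 275.2 136.3  45.6] cm -1.03 -0.78 9.72 deg 0.1 rows 2.4
-> [344.9 275.2  99.3  45.6] cm 0.00 0.00 3.70 deg 0.0 rows 0.9
```

>>> {"method": "arm_command", "body": {
  "series": [0, -0.4, -0.3, 2.5, 0, 0, -0.8, -0.6, 5, 0, 0, -1.0, -0.8, 7.5, 0, 0, -1.0, -0.8, 9.7, 0, 0, -1.0, -0.8, 9.7, 0]
}}

```text
clock: 42.9
eef_pos: [342.9, 273.8, 133.7]
tool_rot: [-3.141, 0.007, 0.798]
force: [-0.5, -0.1, 0.4]
width: 0.1
gripper_force: 0.0
```

>>> {"method": "arm_command", "body": {
  "series": [0, 0, 0, 1, 0, 0, 0, 0, 2, 0, 0, 0, 0, 3, 0, 0, 0, 0, 3.4, 0, 0, 0, 0, 3.4, 0]
}}

```text
clock: 43.32
eef_pos: [345.0, 275.5, 102.8]
tool_rot: [3.142, 0.0, 0.798]
force: [-0.2, -0.2, -0.7]
width: 0.1
gripper_force: 0.0
```

>>> {"method": "arm_command", "body": {
  "series": [0, 0, 0, 0.3, 0, 0, 0, 0, 0.6, 0, 0, 0, 0, 0.8, 0, 0, 0, 0, 1, 0, 0, 0, 0, 1.1, 0]
}}

```text
clock: 43.73
eef_pos: [345.0, 275.5, 91.7]
tool_rot: [3.142, -0.0, 0.798]
force: [-0.1, -1.0, 1.7]
width: 0.2
gripper_force: 0.8
```

>>> {"method": "arm_command", "body": {
  "series": [0, 0, 0, 0.2, 0, 0, 0, 0, 0.4, 0, 0, 0, 0, 0.5, 0, 0, 0, 0, 0.6, 0, 0, 0, 0, 0.6, 0]
}}

```text
clock: 44.15
eef_pos: [345.0, 275.5, 86.0]
tool_rot: [3.141, -0.0, 0.798]
force: [-0.8, -1.1, 7.5]
width: -0.0
gripper_force: 3.5
```

>>> {"method": "arm_command", "body": {
  "series": [0, 0, 0, 0.1, 0, 0, 0, 0, 0.15, 0, 0, 0, 0, 0.15, 0, 0, 0, 0, 0.15, 0, 0, 0, 0, 0.15, 0]
}}

```text
clock: 44.57
eef_pos: [345.0, 275.5, 85.7]
tool_rot: [3.141, -0.001, 0.798]
force: [-3.1, -2.8, 23.6]
width: -0.2
gripper_force: 11.9
```

>>> {"method": "arm_command", "body": {
  "series": [0, 0, 0, -1, 0, 0, 0, 0, -3, 0, 0, 0, 0, -6, 0, 0, 0, 0, -10, 0, 0, 0, 0, -14, 0]
}}

```text
clock: 44.98
eef_pos: [344.0, 274.8, 225.1]
tool_rot: [-3.141, 0.002, 0.798]
force: [0.6, 1.1, -0.3]
width: 0.1
gripper_force: 0.0
```

>>> {"method": "arm_command", "body": {
  "series": [0, 0, 0, 0, 0, 0, 0, 0, 0, 0, 0, 0, 0, 0, 0, 0, 0, 0, 0, 0, 0, 0, 0, 0, 0]
}}

```text
clock: 45.4
eef_pos: [344.1, 274.7, 222.9]
tool_rot: [-3.141, 0.003, 0.798]
force: [0.6, -0.7, -0.7]
width: 0.0
gripper_force: 0.0
```

Run:
```python
from h import *
p,d,m=bar(142,6); lids(p,d,m,114,8)
t,td,mt=shot('top'); lids(t,td,mt); lids(t,td,mt,114,10)
```

```text
px [ 246    0   24  131 2845] ctr [402.7 333.3] size [76.5 13.8] long dir 45.6 z 141.3 tool x 82.8 y 1.0
at [344.1 274.7 222.9] 45.72 0.008742638207837767
lid [506.9 207.6] enc [511.  205.4] 30.35535430908203 axes [47.5 60.8] strip deg 21.8 rgb [164. 158. 144.]
lid [ 556.4 -187.6] enc [ 556.8 -187.7] 29.238929748535156 axes [55.  55.7] strip deg -3.6 rgb [243. 153.  36.]
lid [ 298.  -332.2] enc [ 297.4 -332.4] 29.394935607910156 axes [54.5 56.1] strip deg 179.9 rgb [239.5  57.   48. ]
lid [631.2  85.4] enc [631.2  85.5] 29.884490966796875 axes [55.2 57.7] strip deg 45.5 rgb [176. 169. 158.]
lid [511.5 202.5] enc [511.9 202.7] 29.888561248779297 axes [54.2 57.6] strip deg 48.7 rgb [178. 171. 160.]
```

Everything is in place, so I'm handing it in.

```bash
python3 -c "
from h import *
print(workorder.finish_job())"
```

```text
the job is handed in; nothing more can be done
None
```

The job is handed in: both pots present stand in nests 1 and 3 with their labels facing the reader bar, the gate is shut, the handle is back fully down on its pin, and the start button was pressed last; no verdict was returned.

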